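# Clamp the glued heels in the bench press

## Robot

A 6-joint arm with a two-finger parallel gripper is mounted at the origin on the work surface. World frame = base frame: x ahead of the robot, y to its left, z up, the work surface at z = 0. Lengths are in m, angles in rad, forces in N, time in s.
With the tool pointing down it reaches from about 0.275 to 0.775 m from the base axis. Payload 14.6 kg.
Tool frame: the origin (TCP) lies on the centre line of the jaws, within the pads' length; the fingertips stand 11 mm ahead of it and the grasp point (between the pads) lies 8 mm behind it; z points along the fingers, y is the line along which they close (so a half turn about z gives the same grasp; the last joint's range is limited). The gripper opens to 85 mm and grips with 20 to 120 N. Pads are 22 mm wide; open, the fingers measure 114 mm over their backs; the gripper's body (76 mm by 85 mm) begins 54 mm behind the grasp point. The pads swing forward as they close: fully open they stand 13 mm farther back than shut.
Start: joints at [-1.503, 0.263, -0.048, 1.259, 0, 1.415], TCP at [0.116, -0.512, 0.242] pointing down, gripper open.
Joint ranges: [-2.65, 2.65], [-0.89, 1.7], [-1.18, 1.37], [-2.13, 2.11], [-1.35, 1.29], [-3.14, 3.14]. Speed limits (rad/s): [1.89, 1.89, 2.57, 2.79, 3.14, 3.14].

## Interface

Orientations are given as a unit quaternion [x, y, z, w].
In Python, from station import manip gives the robot as it stands.
- The arm moves only by the tool play_rows, never from a script. Its argument "commands" is a list of rows, each a list of 3 entries, a list of its own where there are three numbers: the closure, from -1 (fully open) to 1 (shut), then the shift along the tool's x, y, z in units of 0.5 m (1.0 is 0.5 m), then the turn about the tool's z in units of 180 degrees (1.0 is 180 degrees). In form: [[grip, [tx, ty, tz], twist], ...]. A call has exactly 5 rows; each row is the pose to reach, as a shift and turn from the pose commanded when the call began, along the tool's axes at that moment, turning the shorter way round; what a row does not reach only later rows make up. A row lasts 1/10 s, in which the tool goes at most 50 mm and 8.59 degrees, less where a joint would pass 70% of its speed; a pose out of reach is approached as far as the arm can. A call with a number of a shift or a turn outside -1 to 1 is refused whole. A call with a gripper value outside its range is refused whole. The fingers move at their own pace and stop on an object; "newtons" is the grip in N (left out, the last holds). Time passes only in rows, so rows that repeat a pose let the fingers close, or fill a call up. It gives the time, the measured TCP pose, the force, the opening and the grip force at its end, in the units of the state.
- manip.observe(): the state, without advancing time (a new reading comes with each control period).
- manip.snapshot(name): name is "scene" or "top" or "wrist"; returns a dict with "frame" (420x560x3 uint8, blue, green, red), "z_map" (420x560 float32, m along the optical axis (not along the pixel's ray), 0 where there is no reading), "vertical_fov" (degrees; the focal length in pixels is half the picture's height over the tangent of half this angle, whatever the lens; pixels are square), "cx", "cy" (the principal point, pixels), "rvec" (rotation vector, rad) and "tvec" (3), from world to camera coordinates, as OpenCV has them. Camera axes: x right, y down, z forward; pixel columns grow to the right and rows downward; lengths in m; the calibration is good to about 2 mm. A picture is of the moment at which its call begins.
- manip.sign_off(): hands the job in; it is judged then, once.
Trained networks look in a picture, given as the dict that the camera call returned (one of the last four; its "shot" number tells which), for a name from the list of things; names that differ only in an ending like _2 or _b are one class to them, and where a whole thing is asked for, a point or a joint stands for the part that bears it (a point fixed in the world has none). Each returns a list of dicts, best first, with "conf" (0 to 1); they miss things now and then, are a little off and sometimes report something else, mostly with a low value. They report only what shows in the picture. A call takes as long as a camera call.
- manip.trace(picture, label): "pixels" (420x560 bool, what is visible of it) and "rect" ([left, top, right, bottom] in pixels, round what is visible of it).
The state is a dict: "t": time; "q": joint angles; "dq": joint speeds; "tau": joint torques, N m; "tool_pos": TCP position; "tool_rot": TCP orientation; "ft_force": force on the tool from outside, world axes, zero at the start; "wrist_torque": the same for the moment, N m; "grip_width": finger opening in m; "gripper_force": force on a finger pad.
Only numpy, scipy, OpenCV 4.12 (cv2) and the standard library are available. Lean on these libraries where they do the work, as an engineer would, in place of code of your own. Each camera call takes 0.05 s, during which the arm holds its last target. There are 200 camera calls.

## Task

Take the lid off the tin, lay all the glued heels that are in it side by side between the jaws of the bench press, lengthwise so that the rubber end of each faces one of the jaws, and crank the press shut (clockwise) until every heel is pinched between the fixed jaw and the sprung face plate and the plate is clearly pushed back a few millimetres. Leave it clamped, put the lid back on the tin so that it sits flat and fully home, and do not knock the glue pot over.

Things in the scene. Friction and masses are not known exactly. Their poses are not given: they have to be found in the camera images.
- press: Green bench press, fixed. Origin: centre of its underside on the bench; its y is the clamping direction. Bed 140 mm wide (x), top 12 mm above the bench. Fixed steel jaw at the +y end: inner face at y = +95 mm, 132 mm wide, top at 52 mm. Moving jaw to its -y side. Green gear head (70 x 64 mm, top at 70 mm) at the -y end, the crank on top.
- jaw: Moving jaw, driven by the crank along the press's y: 130 mm wide, top 49 mm above the bench. Origin: on the face of its sprung front plate while that is free, at bench height, i.e. at y = -17 mm + 6.366 mm per rad of crank in the press's frame (opening 112 mm at crank 0). It sweeps heels ahead of it along the bed to the fixed jaw and squares them up.
- crank (a joint): Crank angle, rad; grows clockwise seen from above, closing the jaws 40 mm a turn. 0 fully open, stop at 12.4, starts between 0 and 1.8. Heels (40 mm) meet both jaws at 11.3; beyond, the face plate is pushed back 6.4 mm per rad. Stays where it is left (friction 0.25 N m: about 5 N at the grip, 8 N when clamping).
- face (a joint): Push-back of the sprung steel face plate (6 mm thick) against the moving jaw behind it, m: 0 when free, grows as it presses on something; 3 N preload plus 3 N per mm, at most 8 mm, seen as the 8 mm gap behind it closing. 2 to 5 mm is a good clamp.
- crank_axis (a point): Point on the crank's vertical axis, 112 mm above the bench, the height to take the grip. Fixed to the press.
- crank_grip (a point): Middle of the crank's black upright grip, 55 mm from the axis, 112 mm above the bench; x points outward from the axis. A flat paddle that does not spin: 12 mm thick tangentially, 26 mm radially, from 86 to 130 mm above the bench; the crank arm is below it (top at 86 mm). Gripped across the 12 mm from above, the gripper must turn with the crank: regrasp.
- tin: Plain metal tin fixed to the bench, 156 mm (its x) by 112 mm (y), 46 mm high, walls and floor 3 mm, open top. Origin: centre of its underside on the bench.
- lid: Loose metal lid of the tin, 180 g: plate 160 x 116 x 4 mm, below it a plug 142 x 98 x 6 mm with 4 mm of play to each tin wall, on top a dark wooden bar 56 (x) x 14 (y) x 28 mm high. Origin: centre of the plug's underside; bar from 10 to 38 mm above it. Home on the tin (either way round) the origin is 40 mm above the tin's. There is free bench for it between press and tin.
- heel1: a glued heel, may be absent: D-shaped prism on its flat side, 40 mm long (its x), 32 wide (y), 32 high, half-round top of radius 16; 32 mm of wood, then 8 mm of black rubber (+x end); end faces flat, square to x. 60 g. Origin: centre of the flat underside. Starts on the tin's 3 mm floor, length about along the tin's y, about 33 mm of finger room at each end (26 at least)
- heel2: a glued heel, may be absent: D-shaped prism on its flat side, 40 mm long (its x), 32 wide (y), 32 high, half-round top of radius 16; 32 mm of wood, then 8 mm of black rubber (+x end); end faces flat, square to x. 60 g. Origin: centre of the flat underside. Starts on the tin's 3 mm floor, length about along the tin's y, about 33 mm of finger room at each end (26 at least)
- heel3: a glued heel, may be absent: D-shaped prism on its flat side, 40 mm long (its x), 32 wide (y), 32 high, half-round top of radius 16; 32 mm of wood, then 8 mm of black rubber (+x end); end faces flat, square to x. 60 g. Origin: centre of the flat underside. Starts on the tin's 3 mm floor, length about along the tin's y, about 33 mm of finger room at each end (26 at least)
- gluepot: Closed glue jar, 56 mm wide and 70 mm high, standing on the bench beyond the press and the tin; origin at the centre of its underside. Not needed; must not be knocked over.

How it is judged:
On the way, in this order (a step that is already met when the one before it is completed fails the run):
1. the lid is lifted off the tin and laid elsewhere or held well clear (horizontal distance between lid and tin above 0.1 m), for 0.2 s.
2. all heels present are pinched between the jaws, the face plate pushed back (value of joint face above 0.0015 m and x of heel1 in the frame of press between -0.066 and 0.066 m and y of heel1 in the frame of press between 0.06 and 0.085 m and angle between the x axis of each of heel1, heel2, heel3 and the y axis of press, either way round below 0.2 rad and contact force between each of heel1, heel2, heel3 and face above 1 N and x of heel2 in the frame of press between -0.066 and 0.066 m and y of heel2 in the frame of press between 0.06 and 0.085 m and x of heel3 in the frame of press between -0.066 and 0.066 m and y of heel3 in the frame of press between 0.06 and 0.085 m), for 0.2 s.
At the end, for the whole second after the job is handed in: Each heel present lies lengthwise (within 0.2 rad) against the fixed jaw, its middle 60 to 85 mm along the press's y, with over 1 N from the face plate, pushed back over 1.5 mm; crank still; lid at rest on the tin, level, within 8 mm of centre, origin 36 to 42.5 mm above the tin's (all of step 2 and velocity of joint crank between -0.1 and 0.1 rad/s and x of lid in the frame of tin between -0.008 and 0.008 m and y of lid in the frame of tin between -0.008 and 0.008 m and z of lid in the frame of tin between 0.036 and 0.0425 m and angle between lid's own z axis and vertical below 0.06 rad and linear speed of lid below 0.02 m/s); the robot touches nothing.
It fails at once if the glue pot is knocked over (angle between gluepot's own z axis and vertical above 0.6 rad).
Of heel1, heel2, heel3 only 2 to 3 are there at a start; the rules pass over those that are not, and their reading is None.
At some moment in a run one of lid may be knocked a few centimetres aside while the robot is not near it.
Once in a run the grip may slacken for a moment while it holds something.
It also fails if it takes over 210 s, if anything falls off the work surface, if the arm or the gripper's body presses on something with over 40 N, if the wrist force passes 120 N, or if a joint passes its speed limit or range.

## Working session

There is one attempt and no reset: what is moved stays moved. The work goes in short steps, Python scripts to look and compute and a tool call to move; the robot and the scene stay as the last step left them, time stands still between calls to the robot, and variables do not carry over. Pictures are saved under pics/ and viewed, at most 14 in all, crops included, and the job is handed in when it is done.

Besides the shell and the picture viewer there is one more tool, called after "Request:" as name(argument=value, ...), one argument or row to a line, values as JSON. play_rows: Moves the arm, as the interface text tells. Shifts and turns lie within -1 to 1; 1 stands for 0.5 m of shift or 180 degrees of turn. Its arguments: {"type":"object","properties":{"commands":{"type":"array","items":{"type":"array"}},"newtons":{"type":"number"}},"required":["commands"]}

```bash
ls; mkdir -p pics; cat > h.py <<'E'
import numpy as np, cv2
from scipy.spatial.transform import Rotation as R
from station import manip
def K(p):
    f=p["frame"].shape[0]/2/np.tan(np.radians(p["vertical_fov"])/2); return f
def world(p):
    z=p["z_map"]; f=K(p); v,u=np.mgrid[:z.shape[0],:z.shape[1]]
    c=np.stack([(u-p["cx"])/f*z,(v-p["cy"])/f*z,z],-1)
    M=R.from_rotvec(np.ravel(p["rvec"])).as_matrix()
    w=(c-np.ravel(p["tvec"]))@M; w[z==0]=np.nan
    return w
def rect(xy):
    (c,s,a)=cv2.minAreaRect(xy.astype(np.float32)*1000); return np.round(c,1),np.round(s,1),round(a,1)
E
python3 - <<'E'
from h import *
o=manip.observe(); print({k:np.round(v,3) for k,v in o.items()})
for n in("scene","top"):
    p=manip.snapshot(n); cv2.imwrite(f"pics/{n}0.png",p["frame"]); w=world(p)
    print(n,"cam",-R.from_rotvec(np.ravel(p["rvec"])).as_matrix().T@np.ravel(p["tvec"]))
    for l in("press","jaw","crank_grip","tin","lid","gluepot"):
        for d in manip.trace(p,l)[:2]:
            q=w[d["pixels"]]; q=q[~np.isnan(q[:,0])]
            print(l,round(d["conf"],2),d["rect"],len(q),rect(q[:,:2]) if len(q)>5 else '',np.round(np.percentile(q[:,2],[2,50,98]),3))
E
```

```text
pics
{'t': np.float64(0.0), 'q': array([-1.503,  0.264, -0.049,  1.259, -0.   ,  1.416]), 'dq': array([ 0.001, -0.   , -0.001, -0.   , -0.001, -0.   ]), 'tau': array([-1.0000e-03, -6.3762e+01,  3.8458e+01,  1.3000e-02, -0.0000e+00,
       -0.0000e+00]), 'tool_pos': array([ 0.116, -0.512,  0.242]), 'tool_rot': array([ 0.994,  0.111,  0.   , -0.001]), 'ft_force': array([-0.116,  0.611,  0.466]), 'wrist_torque': array([ 0.01 ,  0.032, -0.033]), 'gripper_force': np.float64(0.0), 'grip_width': np.float64(0.085)}
scene cam [1.45276668 0.06532992 0.77499974]
press 0.66 [128.5, 158.3, 269.2, 251.7] 6238 (array([ 525.7, -294.2]), array([423.8, 206.4]), 74.9) [0.004 0.019 0.106]
jaw 0.94 [175.3, 183.7, 212.9, 235.0] 1016 (array([ 518.4, -261.2]), array([ 65.6, 197.5]), 86.2) [0.01  0.042 0.05 ]
crank_grip 0.8 [127.9, 162.3, 166.9, 193.3] 478 (array([ 472.8, -398. ]), array([233. ,  58.6]), 36.3) [0.    0.09  0.129]
crank_grip 0.74 [128.9, 161.0, 269.0, 253.0] 6451 (array([ 503.1, -298. ]), array([441.5, 247. ]), 75.7) [0.001 0.017 0.107]
tin 0.95 [381.8, 217.7, 442.9, 265.8] 835 (array([574.2,
[... 467 characters left out ...]
[352.6, 209.5, 382.3, 272.0] 1130 (array([ 548. , -263.8]), array([ 62.9, 130.2]), 86.3) [0.013 0.048 0.052]
crank_grip 0.86 [399.3, 236.2, 444.3, 256.6] 457 (array([ 537.2, -373.6]), array([120.3,  35.7]), 86.7) [0.    0.092 0.132]
tin 0.8 [167.3, 199.1, 186.4, 273.0] 348 (array([531. , 166.6]), array([  2.6, 156.1]), 87.1) [0.001 0.023 0.044]
lid 0.66 [111.8, 193.3, 181.2, 274.8] 3897 (array([540.1, 233.6]), array([137.1, 169.2]), 87.0) [0.047 0.05  0.077]
gluepot 0.7 [241.9, 152.2, 268.3, 184.9] 647 (array([713.5,   3.1]), array([77. , 59.2]), 5.4) [-0.     0.069  0.073]
gluepot 0.3 [400.5, 239.2, 449.6, 255.9] 421 (array([ 531.3, -371.1]), array([117.1,  26.8]), 76.1) [0.079 0.093 0.132]
```

```bash
python3 - <<'E'
from h import *
p=manip.snapshot("top"); w=world(p)
# lid: plate rim, bar; crank points; press
P=w.reshape(-1,3); P=P[~np.isnan(P[:,0])]
def sel(x0,x1,y0,y1,z0,z1): 
    m=(P[:,0]>x0)&(P[:,0]<x1)&(P[:,1]>y0)&(P[:,1]<y1)&(P[:,2]>z0)&(P[:,2]<z1); return P[m]
print("bar",rect(sel(.4,.65,.13,.35,.070,.09)[:,:2]))
print("plate",rect(sel(.4,.65,.13,.35,.045,.054)[:,:2]))
print("grip",rect(sel(.4,.7,-.5,-.25,.122,.14)[:,:2]))
print("arm",rect(sel(.4,.7,-.5,-.25,.078,.1)[:,:2]))
print("jawtop",rect(sel(.4,.7,-.3,-.2,.044,.054)[:,:2]))
print("fixtop",rect(sel(.4,.7,-.2,-.08,.047,.056)[:,:2]))
print("head",rect(sel(.4,.7,-.5,-.3,.065,.075)[:,:2]))
print("bed",rect(sel(.4,.7,-.3,-.1,.008,.016)[:,:2]))
print("pot",rect(sel(.6,.8,-.1,.1,.065,.08)[:,:2]))
im=cv2.resize(p["frame"][130:310,80:480],None,fx=2,fy=2,interpolation=cv2.INTER_CUBIC); cv2.imwrite("pics/top1.png",im)
E
```

```text
bar (array([534.9, 223.4]), array([14.3, 55.6]), 87.9)
plate (array([535. , 223.9]), array([117.4, 160. ]), 86.8)
grip (array([ 526.9, -380.6]), array([26.1, 11.9]), 72.8)
arm (array([ 530.6, -351.1]), array([80.2, 28. ]), 62.1)
jawtop (array([ 547.4, -265.6]), array([ 66.4, 130.4]), 86.7)
fixtop (array([ 557.3, -116.2]), array([ 25. , 132.1]), 86.2)
head (array([ 542.8, -329.4]), array([61.8, 70.1]), 86.5)
bed (array([ 551.5, -201.3]), array([205.3, 140.4]), 86.3)
pot (array([703.9,   1.2]), array([47.8, 48.3]), 78.3)
```

View pics/top1.png

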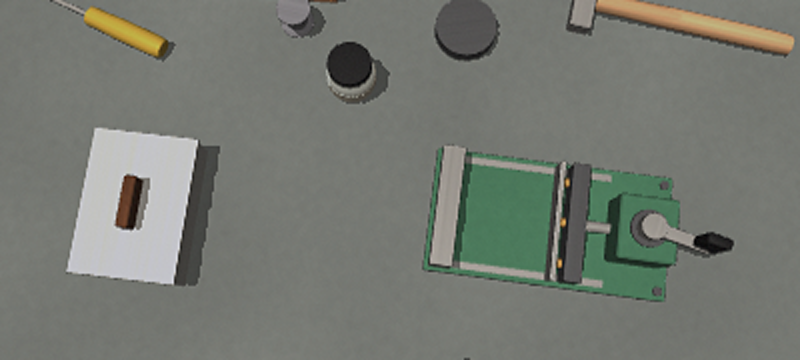

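View pics/scene0.png

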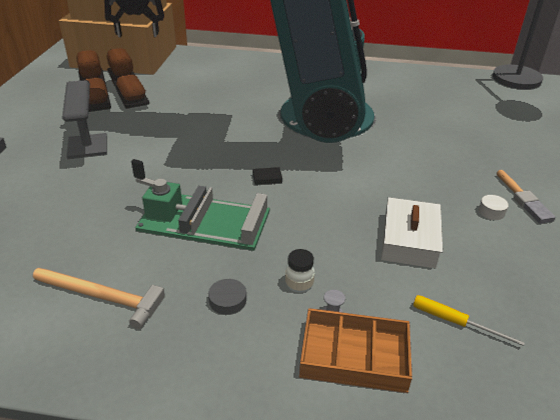

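The tin with its lid is at the left (crop about 130,205), with the bar along world x. The press is at the right: fixed jaw near (447,205), moving jaw near (575,222), crank grip near (713,243). The pot is at (350,65). The bench between press and tin is free.

```bash
cat >> h.py <<'E'
def plan(*wps):
    """waypoints (x,y,z mm, psi deg = heading of tool x); prints shift/twist of each from the one before"""
    o=manip.observe(); p=np.array(o["tool_pos"])*1e3; m=R.from_quat(o["tool_rot"]).as_matrix()
    psi=np.degrees(np.arctan2(m[1,0],m[0,0])); print("at",np.round(p,1),round(psi,1),"w",o["grip_width"],"t",o["t"])
    for x,y,z,s in wps:
        c,n=np.cos(np.radians(psi)),np.sin(np.radians(psi)); d=np.array([x,y,z])-p
        t=np.array([c*d[0]+n*d[1], n*d[0]-c*d[1], -d[2]])/500
        print((x,y,z,s),"shift",np.round(t,4),"twist",round(((psi-s+180)%360-180)/180,4)); p=np.array([x,y,z]);psi=s
E
python3 -c "
from h import *
plan((420,-100,240,5),(535,223.5,200,-3),(535,223.5,66,-3),(535,223.5,160,-3),(530,30,160,-3),(530,30,27,-3))"
```

```text
at [ 116.  -512.   242.3] 12.8 w 0.08547505519949734 t 0.75
(420, -100, 240, 5) shift [ 0.775  -0.6694  0.0046] twist 0.0431
(535, 223.5, 200, -3) shift [ 0.2855 -0.6245  0.08  ] twist 0.0444
(535, 223.5, 66, -3) shift [ 0.    -0.     0.268] twist 0.0
(535, 223.5, 160, -3) shift [ 0.    -0.    -0.188] twist 0.0
(530, 30, 160, -3) shift [ 0.0103  0.387  -0.    ] twist 0.0
(530, 30, 27, -3) shift [ 0.    -0.     0.266] twist 0.0
```

Request:
play_rows(
  commands=[
    [-1, [0.775, -0.67, 0.005], 0.043],
    [-1, [0.775, -0.67, 0.005], 0.043],
    [-1, [0.775, -0.67, 0.005], 0.043],
    [-1, [0.775, -0.67, 0.005], 0.043],
    [-1, [0.775, -0.67, 0.005], 0.043],
  ],
  newtons=50,
)

```text
t: 1.25
tool_pos: [0.265, -0.3091, 0.2412]
tool_rot: [0.999, 0.044, 0.0, 0.0]
ft_force: [1.0, -1.1, 0.5]
grip_width: 0.0852
gripper_force: 0.0
```

```bash
python3 -c "
from h import *
plan((420,-60,230,0),(535,223.5,180,-3),(535,223.5,66,-3))"
```

```text
at [ 265.  -309.1  241.2] 5.0 w 0.08523030667047525 t 1.25
(420, -60, 230, 0) shift [ 0.3522 -0.4694  0.0224] twist 0.0277
(535, 223.5, 180, -3) shift [ 0.23  -0.567  0.1  ] twist 0.0167
(535, 223.5, 66, -3) shift [ 0.    -0.     0.228] twist 0.0
```

```bash
python3 -c "
from h import *
plan((390,-115,230,0),(485,100,190,-3),(535,223.5,110,-3),(535,223.5,66,-3))"
```

```text
at [ 265.  -309.1  241.2] 5.0 w 0.08523030667047525 t 1.25
(390, -115, 230, 0) shift [ 0.2828 -0.365   0.0224] twist 0.0277
(485, 100, 190, -3) shift [ 0.19 -0.43  0.08] twist 0.0167
(535, 223.5, 110, -3) shift [ 0.0869 -0.2519  0.16  ] twist 0.0
(535, 223.5, 66, -3) shift [ 0.    -0.     0.088] twist 0.0
```

Request:
play_rows(
  commands=[
    [-1, [0.283, -0.365, 0.022], 0.028],
    [-1, [0.283, -0.365, 0.022], 0.028],
    [-1, [0.283, -0.365, 0.022], 0.028],
    [-1, [0.283, -0.365, 0.022], 0.028],
    [-1, [0.283, -0.365, 0.022], 0.028],
  ],
)

```text
t: 1.75
tool_pos: [0.3902, -0.1139, 0.2301]
tool_rot: [1.0, 0.001, 0.0, -0.0]
ft_force: [-0.4, -1.3, -0.2]
grip_width: 0.0858
gripper_force: 0.0
```

Request:
play_rows(
  commands=[
    [-1, [0.19, -0.43, 0.08], 0.017],
    [-1, [0.19, -0.43, 0.08], 0.017],
    [-1, [0.19, -0.43, 0.08], 0.017],
    [-1, [0.19, -0.43, 0.08], 0.017],
    [-1, [0.19, -0.43, 0.08], 0.017],
  ],
)

```text
t: 2.25
tool_pos: [0.4843, 0.0783, 0.1896]
tool_rot: [1.0, -0.007, -0.0, -0.009]
ft_force: [-1.4, 0.1, 0.3]
grip_width: 0.0853
gripper_force: 0.0
```

Request:
play_rows(
  commands=[
    [-1, [0.087, -0.252, 0.16], 0],
    [-1, [0.087, -0.252, 0.16], 0],
    [-1, [0.087, -0.252, 0.16], 0],
    [-1, [0.087, -0.252, 0.16], 0],
    [-1, [0.087, -0.252, 0.16], 0],
  ],
)

```text
t: 2.75
tool_pos: [0.5318, 0.1207, 0.1147]
tool_rot: [0.999, 0.024, -0.002, -0.026]
ft_force: [0.3, -1.3, 0.2]
grip_width: 0.0854
gripper_force: 0.0
```

```bash
python3 -c "
from h import *
o=manip.observe(); print({k:np.round(o[k],3) for k in('q','dq','tool_pos','tool_rot','ft_force')})
plan((535,223.5,115,-3))"
```

```text
{'q': array([ 0.047,  0.366, -0.257,  0.95 ,  0.052,  3.141]), 'dq': array([ 0.04 ,  0.071,  0.025, -0.057,  0.018,  0.002]), 'tool_pos': array([0.532, 0.121, 0.115]), 'tool_rot': array([ 0.999,  0.024, -0.002, -0.026]), 'ft_force': array([ 0.281, -1.256,  0.161])}
at [531.8 120.7 114.7] 2.8 w 0.08535303288955907 t 2.75
(535, 223.5, 115, -3) shift [ 0.0163 -0.205  -0.0006] twist 0.032
```

Request:
play_rows(
  commands=[
    [-1, [0, 0, -0.08], -0.24],
    [-1, [0, 0, -0.08], -0.24],
    [-1, [0, 0, -0.08], -0.24],
    [-1, [0, 0, -0.08], -0.24],
    [-1, [0, 0, -0.08], -0.24],
  ],
)

```text
t: 3.25
tool_pos: [0.5318, 0.1182, 0.1561]
tool_rot: [0.92, 0.391, 0.009, -0.025]
ft_force: [-0.5, 0.1, -0.4]
grip_width: 0.0854
gripper_force: 0.0
```

Request:
play_rows(
  commands=[
    [-1, [0, 0, 0], -0.24],
    [-1, [0, 0, 0], -0.24],
    [-1, [0, 0, 0], -0.24],
    [-1, [0, 0, 0], -0.24],
    [-1, [0, 0, 0], -0.24],
  ],
)

```text
t: 3.75
tool_pos: [0.5318, 0.1182, 0.1561]
tool_rot: [0.713, 0.701, 0.017, -0.02]
ft_force: [-0.6, 0.3, 0.2]
grip_width: 0.0852
gripper_force: 0.0
```

Request:
play_rows(
  commands=[
    [-1, [0, 0, 0], -0.24],
    [-1, [0, 0, 0], -0.24],
    [-1, [0, 0, 0], -0.24],
    [-1, [0, 0, 0], -0.24],
    [-1, [0, 0, 0], -0.24],
  ],
)

```text
t: 4.25
tool_pos: [0.5318, 0.1182, 0.1561]
tool_rot: [0.407, 0.913, 0.023, -0.012]
ft_force: [0.4, 0.4, -0.3]
grip_width: 0.0854
gripper_force: 0.0
```

Request:
play_rows(
  commands=[
    [-1, [0, 0, 0], -0.23],
    [-1, [0, 0, 0], -0.23],
    [-1, [0, 0, 0], -0.23],
    [-1, [0, 0, 0], -0.23],
    [-1, [0, 0, 0], -0.23],
  ],
)

```text
t: 4.75
tool_pos: [0.5318, 0.1182, 0.156]
tool_rot: [0.058, 0.998, 0.026, -0.003]
ft_force: [-0.0, 0.5, 0.1]
grip_width: 0.0854
gripper_force: 0.0
```

```bash
python3 -c "
from h import *
print(manip.observe()['q'])
plan((535,223.5,110,177),(535,223.5,66,177))"
```

```text
[ 0.04242857  0.33378451 -0.18576833  1.05190418  0.05222478  0.15809616]
at [531.8 118.2 156. ] 173.4 w 0.0854140597973848 t 4.75
(535, 223.5, 110, 177) shift [0.0179 0.21   0.0921] twist -0.0201
(535, 223.5, 66, 177) shift [0.    0.    0.088] twist 0.0
```

```bash
python3 -c "
from h import *
o=manip.observe(); print(R.from_quat(o['tool_rot']).as_matrix().round(3))"
```

```text
[[-0.993  0.116 -0.003]
 [ 0.115  0.992  0.052]
 [ 0.009  0.051 -0.999]]
```

Request:
play_rows(
  commands=[
    [-1, [0, 0, 0], -0.238],
    [-1, [0, 0, 0], -0.238],
    [-1, [0, 0, 0], -0.238],
    [-1, [0, 0, 0], -0.238],
    [-1, [0, 0, 0], -0.238],
  ],
)

```text
t: 5.25
tool_pos: [0.5318, 0.1182, 0.1561]
tool_rot: [-0.311, 0.95, 0.025, 0.007]
ft_force: [0.7, 0.0, 0.1]
grip_width: 0.0855
gripper_force: 0.0
```

Request:
play_rows(
  commands=[
    [-1, [0, 0, 0], -0.238],
    [-1, [0, 0, 0], -0.238],
    [-1, [0, 0, 0], -0.238],
    [-1, [0, 0, 0], -0.238],
    [-1, [0, 0, 0], -0.238],
  ],
)

```text
t: 5.75
tool_pos: [0.5318, 0.1182, 0.1561]
tool_rot: [-0.636, 0.771, 0.021, 0.016]
ft_force: [-0.7, -0.3, 0.1]
grip_width: 0.0857
gripper_force: 0.0
```

Request:
play_rows(
  commands=[
    [-1, [0, 0, 0], -0.238],
    [-1, [0, 0, 0], -0.238],
    [-1, [0, 0, 0], -0.238],
    [-1, [0, 0, 0], -0.238],
    [-1, [0, 0, 0], -0.238],
  ],
)

```text
t: 6.25
tool_pos: [0.5318, 0.1182, 0.1561]
tool_rot: [0.874, -0.485, -0.014, -0.022]
ft_force: [-0.7, 0.7, 0.4]
grip_width: 0.0854
gripper_force: 0.0
```

Request:
play_rows(
  commands=[
    [-1, [0, 0, 0], -0.238],
    [-1, [0, 0, 0], -0.238],
    [-1, [0, 0, 0], -0.238],
    [-1, [0, 0, 0], -0.238],
    [-1, [0, 0, 0], -0.238],
  ],
)

```text
t: 6.75
tool_pos: [0.5318, 0.1182, 0.1561]
tool_rot: [0.991, -0.133, -0.005, -0.026]
ft_force: [0.0, -0.2, -0.5]
grip_width: 0.0852
gripper_force: 0.0
```

Request:
play_rows(
  commands=[
    [-1, [0, 0, 0], -0.095],
    [-1, [0, 0, 0], -0.095],
    [-1, [0, 0, 0], -0.095],
    [-1, [0, 0, 0], -0.095],
    [-1, [0, 0, 0], -0.095],
  ],
)

```text
t: 7.25
tool_pos: [0.5318, 0.1185, 0.1555]
tool_rot: [1.0, 0.012, -0.001, -0.026]
ft_force: [-0.2, -0.6, -0.2]
grip_width: 0.0857
gripper_force: 0.0
```

```bash
python3 -c "
from h import *
o=manip.observe(); print(o['q'],R.from_quat(o['tool_rot']).as_matrix().round(3))
plan((532,0,156,2))"
```

```text
[ 0.04287761  0.33461868 -0.18613784  1.05135355  0.05233324 -3.12284913] [[ 1.     0.024 -0.004]
 [ 0.024 -0.998  0.052]
 [-0.002 -0.052 -0.999]]
at [531.8 118.5 155.5] 1.4 w 0.08565892046242296 t 7.25
(532, 0, 156, 2) shift [-0.0052  0.2369 -0.0011] twist -0.0034
```

Now push against the limit in −y, stepwise.

Request:
play_rows(
  commands=[
    [-1, [0, 0.1, 0], 0],
    [-1, [0, 0.1, 0], 0],
    [-1, [0, 0.1, 0], 0],
    [-1, [0, 0.1, 0], 0],
    [-1, [0, 0.1, 0], 0],
  ],
)

```text
t: 7.75
tool_pos: [0.5331, 0.0899, 0.1526]
tool_rot: [1.0, -0.002, -0.001, -0.018]
ft_force: [-0.1, -0.9, 0.7]
grip_width: 0.0853
gripper_force: 0.0
```

Request:
play_rows(
  commands=[
    [-1, [0, 0.1, 0], 0],
    [-1, [0, 0.1, 0], 0],
    [-1, [0, 0.1, 0], 0],
    [-1, [0, 0.1, 0], 0],
    [-1, [0, 0.1, 0], 0],
  ],
)

```text
t: 8.25
tool_pos: [0.5339, 0.0651, 0.1508]
tool_rot: [1.0, -0.02, -0.001, -0.009]
ft_force: [0.1, 0.9, 0.3]
grip_width: 0.0856
gripper_force: 0.0
```

```bash
python3 -c "
from h import *
o=manip.observe(); print(o['q'],R.from_quat(o['tool_rot']).as_matrix().round(3),o['tool_pos'])"
```

```text
[-0.03968527  0.32996205 -0.20595323  1.03788426  0.01823695 -3.14053108] [[ 0.999 -0.041 -0.002]
 [-0.041 -0.999  0.018]
 [-0.003 -0.018 -1.   ]] [0.53392814 0.06507348 0.15079098]
```

Request:
play_rows(
  commands=[
    [-1, [0, 0.1, 0], 0],
    [-1, [0, 0.1, 0], 0],
    [-1, [0, 0.1, 0], 0],
    [-1, [0, 0.1, 0], 0],
    [-1, [0, 0.1, 0], 0],
  ],
)

```text
t: 8.75
tool_pos: [0.5338, 0.0401, 0.1499]
tool_rot: [0.999, -0.039, -0.002, 0.0]
ft_force: [-0.3, -0.2, -0.1]
grip_width: 0.0855
gripper_force: 0.0
```

Request:
play_rows(
  commands=[
    [-1, [0, 0, 0], 0.238],
    [-1, [0, 0, 0], 0.238],
    [-1, [0, 0, 0], 0.238],
    [-1, [0, 0, 0], 0.238],
    [-1, [0, 0, 0], 0.238],
  ],
)

```text
t: 9.25
tool_pos: [0.5338, 0.04, 0.1498]
tool_rot: [0.915, -0.404, -0.001, 0.001]
ft_force: [0.2, -0.2, 0.3]
grip_width: 0.0857
gripper_force: 0.0
```

Request:
play_rows(
  commands=[
    [-1, [0, 0, 0], 0.238],
    [-1, [0, 0, 0], 0.238],
    [-1, [0, 0, 0], 0.238],
    [-1, [0, 0, 0], 0.238],
    [-1, [0, 0, 0], 0.238],
  ],
)

```text
t: 9.75
tool_pos: [0.5338, 0.04, 0.1498]
tool_rot: [-0.704, 0.71, 0.001, -0.001]
ft_force: [-0.1, -0.7, 0.2]
grip_width: 0.0854
gripper_force: 0.0
```

Request:
play_rows(
  commands=[
    [-1, [0, 0, 0], 0.238],
    [-1, [0, 0, 0], 0.238],
    [-1, [0, 0, 0], 0.238],
    [-1, [0, 0, 0], 0.238],
    [-1, [0, 0, 0], 0.238],
  ],
)

```text
t: 10.25
tool_pos: [0.5338, 0.04, 0.1498]
tool_rot: [-0.396, 0.918, 0.0, -0.002]
ft_force: [0.3, 0.8, -0.6]
grip_width: 0.0857
gripper_force: 0.0
```

Request:
play_rows(
  commands=[
    [-1, [0, 0, 0], 0.238],
    [-1, [0, 0, 0], 0.238],
    [-1, [0, 0, 0], 0.238],
    [-1, [0, 0, 0], 0.238],
    [-1, [0, 0, 0], 0.238],
  ],
)

```text
t: 10.75
tool_pos: [0.5338, 0.04, 0.1498]
tool_rot: [-0.033, 0.999, -0.0, -0.002]
ft_force: [0.6, 0.5, -0.4]
grip_width: 0.0854
gripper_force: 0.0
```

```bash
python3 -c "
from h import *
o=manip.observe(); print(o['q'],R.from_quat(o['tool_rot']).as_matrix().round(4),o['tool_pos'])
plan((535,223.5,120,176.9),(535,223.5,66,176.9),(535,223.5,160,176.9),(530,30,160,176.9),(530,30,27,176.9))"
```

```text
[-7.71123832e-02  3.28011904e-01 -2.11607728e-01  1.03459008e+00
 -6.81279652e-04 -1.43601332e-01] [[-9.978e-01 -6.640e-02 -3.500e-03]
 [-6.640e-02  9.978e-01 -4.000e-04]
 [ 3.500e-03 -2.000e-04 -1.000e+00]] [0.53381132 0.0400092  0.14983992]
at [533.8  40.  149.8] -176.2 w 0.08543735174043074 t 10.75
(535, 223.5, 120, 176.9) shift [-0.0268  0.366   0.0597] twist 0.0384
(535, 223.5, 66, 176.9) shift [0.    0.    0.108] twist 0.0
(535, 223.5, 160, 176.9) shift [ 0.     0.    -0.188] twist 0.0
(530, 30, 160, 176.9) shift [-0.0109 -0.387  -0.    ] twist 0.0
(530, 30, 27, 176.9) shift [0.    0.    0.266] twist 0.0
```

Request:
play_rows(
  commands=[
    [-1, [-0.027, 0.366, 0.06], 0.038],
    [-1, [-0.027, 0.366, 0.06], 0.038],
    [-1, [-0.027, 0.366, 0.06], 0.038],
    [-1, [-0.027, 0.366, 0.06], 0.038],
    [-1, [-0.027, 0.366, 0.06], 0.038],
  ],
)

```text
t: 11.25
tool_pos: [0.5331, 0.2271, 0.1188]
tool_rot: [0.021, 1.0, -0.0, -0.002]
ft_force: [-0.5, -1.2, -0.4]
grip_width: 0.0853
gripper_force: 0.0
```

Request:
play_rows(
  commands=[
    [-1, [0, 0, 0.03], 0],
    [-1, [0, 0, 0.06], 0],
    [-1, [0, 0, 0.09], 0],
    [-1, [0, 0, 0.108], 0],
    [-1, [0, 0, 0.108], 0],
  ],
)

```text
t: 11.75
tool_pos: [0.5333, 0.2227, 0.0649]
tool_rot: [0.024, 1.0, -0.001, -0.003]
ft_force: [-0.1, 0.1, 0.2]
grip_width: 0.0857
gripper_force: 0.0
```

Request:
play_rows(
  commands=[
    [1, [0, 0, 0], 0],
    [1, [0, 0, 0], 0],
    [1, [0, 0, 0], 0],
    [1, [0, 0, 0], 0],
    [1, [0, 0, 0], 0],
  ],
)

```text
t: 12.25
tool_pos: [0.534, 0.2233, 0.0662]
tool_rot: [0.024, 1.0, -0.0, -0.001]
ft_force: [-10.0, -3.6, 27.2]
grip_width: 0.0129
gripper_force: 50.8
```

Request:
play_rows(
  commands=[
    [1, [0, 0, 0], 0],
    [1, [0, 0, 0], 0],
    [1, [0, 0, 0], 0],
    [1, [0, 0, -0.01], 0],
    [1, [0, 0, -0.02], 0],
  ],
)

```text
t: 12.75
tool_pos: [0.5336, 0.223, 0.0759]
tool_rot: [0.024, 1.0, -0.0, -0.002]
ft_force: [-0.5, -0.1, -2.7]
grip_width: 0.0132
gripper_force: 48.7
```

Request:
play_rows(
  commands=[
    [1, [0, 0, -0.05], 0],
    [1, [0, 0, -0.1], 0],
    [1, [0, 0, -0.15], 0],
    [1, [0, 0, -0.17], 0],
    [1, [0, 0, -0.17], 0],
  ],
)

```text
t: 13.25
tool_pos: [0.5347, 0.2233, 0.1617]
tool_rot: [0.024, 1.0, -0.0, -0.001]
ft_force: [0.9, 0.3, -1.7]
grip_width: 0.0132
gripper_force: 49.1
```

Request:
play_rows(
  commands=[
    [1, [-0.002, -0.08, 0], 0],
    [1, [-0.004, -0.16, 0], 0],
    [1, [-0.006, -0.24, 0], 0],
    [1, [-0.008, -0.32, 0], 0],
    [1, [-0.011, -0.387, 0], 0],
  ],
)

```text
t: 13.75
tool_pos: [0.5295, 0.0277, 0.1595]
tool_rot: [0.024, 1.0, -0.0, -0.003]
ft_force: [0.6, -0.4, -2.0]
grip_width: 0.0129
gripper_force: 49.3
```

Request:
play_rows(
  commands=[
    [1, [0, 0, 0.04], 0],
    [1, [0, 0, 0.1], 0],
    [1, [0, 0, 0.16], 0],
    [1, [0, 0, 0.2], 0],
    [1, [0, 0, 0.22], 0],
  ],
)

```text
t: 14.25
tool_pos: [0.5284, 0.0296, 0.0481]
tool_rot: [0.024, 1.0, -0.0, -0.004]
ft_force: [-0.9, 0.4, -2.2]
grip_width: 0.013
gripper_force: 32.3
```

```bash
python3 -c "
from h import *
plan((530,30,28,176.9))
p=manip.snapshot('top');cv2.imwrite('pics/top2.png',cv2.resize(p['frame'][130:310,80:480],None,fx=2,fy=2,interpolation=cv2.INTER_CUBIC))"
```

```text
at [528.4  29.6  48.1] 177.3 w 0.013008349078146455 t 14.25
(530, 30, 28, 176.9) shift [-0.0033  0.001   0.0402] twist 0.0021
```

View pics/top2.png

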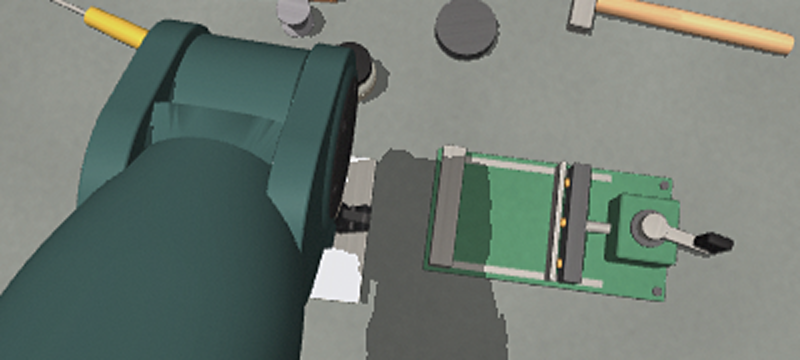

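The arm hides most of the view, but the lid is held just above the bench, clear of both press and pot. I'll lower and release it.

Request:
play_rows(
  commands=[
    [1, [0, 0, 0.01], 0],
    [1, [0, 0, 0.02], 0],
    [1, [0, 0, 0.03], 0],
    [1, [0, 0, 0.04], 0],
    [1, [0, 0, 0.04], 0],
  ],
)

```text
t: 14.8
tool_pos: [0.5298, 0.0295, 0.0304]
tool_rot: [0.024, 1.0, -0.0, -0.002]
ft_force: [-0.3, -0.8, -1.5]
grip_width: 0.0131
gripper_force: 55.1
```

Request:
play_rows(
  commands=[
    [-1, [0, 0, 0], 0],
    [-1, [0, 0, 0], 0],
    [-1, [0, 0, 0], 0],
    [-1, [0, 0, 0], 0],
    [-1, [0, 0, 0], 0],
  ],
)

```text
t: 15.3
tool_pos: [0.5301, 0.0295, 0.031]
tool_rot: [0.024, 1.0, -0.0, -0.002]
ft_force: [0.4, -0.9, 0.1]
grip_width: 0.0835
gripper_force: 0.0
```

Request:
play_rows(
  commands=[
    [-1, [0, 0, -0.05], 0],
    [-1, [0, 0, -0.15], 0],
    [-1, [0, 0, -0.25], 0],
    [-1, [0, 0, -0.3], 0],
    [-1, [0, 0, -0.3], 0],
  ],
)

```text
t: 15.8
tool_pos: [0.5322, 0.0294, 0.1844]
tool_rot: [0.024, 1.0, -0.001, 0.001]
ft_force: [0.2, 0.6, -0.8]
grip_width: 0.0856
gripper_force: 0.0
```

Request:
play_rows(
  commands=[
    [-1, [0, -0.1, 0], 0],
    [-1, [0, -0.2, 0], 0],
    [-1, [0, -0.3, 0], 0],
    [-1, [0, -0.4, 0], 0],
    [-1, [0, -0.45, 0], 0],
  ],
)

```text
t: 16.3
tool_pos: [0.5192, -0.1985, 0.18]
tool_rot: [0.025, 1.0, -0.0, -0.002]
ft_force: [0.8, 0.6, 0.4]
grip_width: 0.0854
gripper_force: 0.0
```

```bash
python3 - <<'E'
from h import *
plan()
p=manip.snapshot('top'); w=world(p)
cv2.imwrite('pics/top3.png',cv2.resize(p['frame'][160:300,80:300],None,fx=3.6,fy=3.6,interpolation=cv2.INTER_CUBIC))
for l in("heel1","lid","tin"):
    for d in manip.trace(p,l)[:5]:
        q=w[d["pixels"]]; q=q[~np.isnan(q[:,0])]
        print(l,round(d["conf"],2),d["rect"],len(q),rect(q[:,:2]),np.round(np.percentile(q[:,2],[2,50,98]),3))
E
```

```text
at [ 519.2 -198.5  180. ] 177.2 w 0.08537095668762194 t 16.3
heel1 0.84 [139.5, 228.2, 163.0, 245.1] 289 (array([532.2, 226.2]), array([52.6, 30.7]), 81.5) [0.01  0.032 0.036]
heel1 0.81 [135.0, 250.0, 159.5, 264.6] 316 (array([484.9, 227.9]), array([41.6, 31.8]), 87.2) [0.006 0.031 0.036]
heel1 0.53 [145.9, 206.7, 167.3, 221.9] 316 (array([581.7, 224.2]), array([52.4, 35.2]), 87.6) [0.004 0.031 0.037]
heel1 0.38 [209.2, 205.5, 272.4, 282.6] 3608 (array([531.6,  27.9]), array([117.9, 162.2]), 87.1) [0.006 0.01  0.038]
lid 0.9 [208.3, 204.1, 269.5, 284.2] 3571 (array([530.8,  27.7]), array([117.4, 160.1]), 87.1) [0.007 0.01  0.038]
tin 0.65 [117.3, 194.1, 184.5, 272.7] 3202 (array([539.3, 231.4]), array([133.9, 167.9]), 87.1) [-0.001  0.005  0.047]
```

View pics/top3.png

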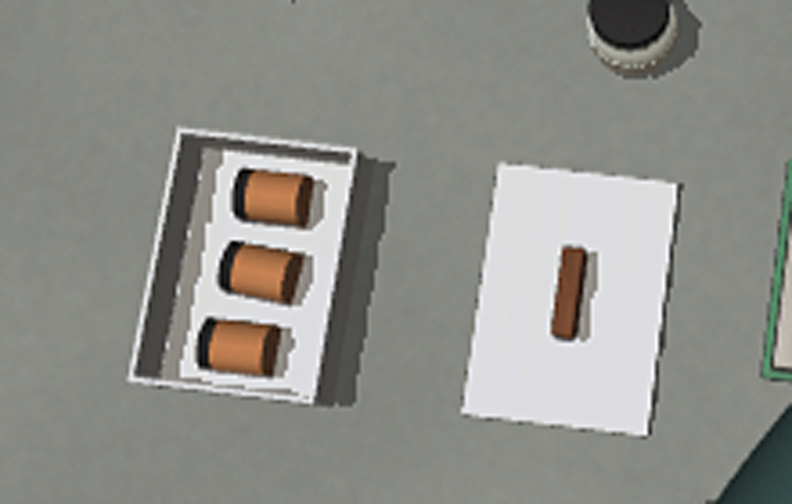

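All three heels lie in the tin with the rubber toward +y (crop 275,197 / 262,272 / 238,347). The lid is flat on the bench at about (575,295).

```bash
python3 - <<'E'
from h import *
p=manip.snapshot('top'); w=world(p); P=w.reshape(-1,3); P=P[~np.isnan(P[:,0])]
for cx in(485,532,581):
    m=(abs(P[:,0]-cx/1e3)<.02)&(abs(P[:,1]-.225)<.035)&(P[:,2]>.022)&(P[:,2]<.04)
    print(rect(P[m][:,:2]),m.sum(),P[m][:,2].max())
plan((485,226,120,176.7))
E
```

```text
(array([484.8, 227.9]), array([41.1, 31.2]), 87.1) 278 0.038441045389918375
(array([531.9, 220.5]), array([40.8, 31.3]), 82.5) 269 0.037634180628534616
(array([579.9, 218.7]), array([40.6, 31. ]), 88.6) 263 0.038023464659383714
at [ 519.6 -194.6  180.4] 177.3 w 0.0853346434301461 t 16.55
(485, 226, 120, 176.7) shift [0.1089 0.8369 0.1208] twist 0.0033
```

Request:
play_rows(
  commands=[
    [-0.41, [0, 0.08, 0], 0],
    [-0.41, [0, 0.16, 0], 0],
    [-0.41, [0, 0.24, 0], 0],
    [-0.41, [0, 0.32, 0], 0],
    [-0.41, [0, 0.4, 0], 0],
  ],
)

```text
t: 17.05
tool_pos: [0.5287, 0.0075, 0.1808]
tool_rot: [0.023, 1.0, -0.0, -0.002]
ft_force: [0.1, -0.3, 0.5]
grip_width: 0.0605
gripper_force: 0.0
```

```bash
python3 - <<'E'
from h import *
p=manip.snapshot('top'); w=world(p); P=w.reshape(-1,3); P=P[~np.isnan(P[:,0])]
th=np.radians(-3.7); ex=np.array([np.cos(th),np.sin(th)]); ey=np.array([-np.sin(th),np.cos(th)])
q=(P[:,:2]*1e3-[550.3,-223.5]); a=np.c_[q@ex,q@ey,P[:,2]*1e3]
m=(abs(a[:,0])<60)&(abs(a[:,1])<75)&(a[:,2]>40)&(a[:,2]<60); print("y hist",np.histogram(a[m][:,1],np.arange(-75,20,3)))
m=(abs(a[:,0])<60)&(a[:,1]>80)&(a[:,1]<130)&(a[:,2]>47)&(a[:,2]<60); print("fixed",a[m][:,1].min(),a[m][:,1].max())
m=(abs(a[:,0])<75)&(abs(a[:,1])<90)&(a[:,2]>8)&(a[:,2]<17); print("bed x",np.percentile(a[m][:,0],[0.5,99.5]))
plan((485,226,120,176.7))
E
```

```text
y hist (array([72,  2,  0,  0,  0,  0,  0,  0,  0,  0, 36, 72, 76, 85, 70, 73, 86,
       41,  0, 17, 73, 99,  0,  0,  0,  0,  0,  0,  0,  0,  0]), array([-75, -72, -69, -66, -63, -60, -57, -54, -51, -48, -45, -42, -39,
       -36, -33, -30, -27, -24, -21, -18, -15, -12,  -9,  -6,  -3,   0,
         3,   6,   9,  12,  15,  18]))
fixed 94.85043590639135 120.06899879108452
bed x [-70.01019826  68.68978498]
at [528.4  12.1 180.8] 177.5 w 0.06021519726011745 t 17.1
(485, 226, 120, 176.7) shift [0.1052 0.4237 0.1217] twist 0.0046
```

```bash
python3 -c "
from h import *
plan((484.8,227.9,110,177.1),(484.8,227.9,16,177.1),(484.8,227.9,110,177.1),(500,20,110,176.7),(510.8,-182.9,110,176.3),(510.8,-182.9,27,176.3),(510.8,-182.9,110,176.3),(520,20,120,174),(531.9,220.5,110,172.5))"
```

```text
at [528.4  12.1 180.8] 177.5 w 0.06021519726011745 t 17.1
(484.8, 227.9, 110, 177.1) shift [0.1058 0.4275 0.1417] twist 0.0024
(484.8, 227.9, 16, 177.1) shift [0.    0.    0.188] twist 0.0
(484.8, 227.9, 110, 177.1) shift [ 0.     0.    -0.188] twist 0.0
(500, 20, 110, 176.7) shift [-0.0514 -0.4137 -0.    ] twist 0.0022
(510.8, -182.9, 110, 176.3) shift [-0.0449 -0.4039 -0.    ] twist 0.0022
(510.8, -182.9, 27, 176.3) shift [0.    0.    0.166] twist 0.0
(510.8, -182.9, 110, 176.3) shift [ 0.     0.    -0.166] twist 0.0
(520, 20, 120, 174) shift [ 0.0078  0.4061 -0.02  ] twist 0.0128
(531.9, 220.5, 110, 172.5) shift [0.0182 0.4013 0.02  ] twist 0.0083
```

Request:
play_rows(
  commands=[
    [-0.41, [0.106, 0.428, 0.142], 0.002],
    [-0.41, [0.106, 0.428, 0.142], 0.002],
    [-0.41, [0.106, 0.428, 0.142], 0.002],
    [-0.41, [0.106, 0.428, 0.142], 0.002],
    [-0.41, [0.106, 0.428, 0.142], 0.002],
  ],
)

```text
t: 17.6
tool_pos: [0.484, 0.2244, 0.1088]
tool_rot: [0.025, 1.0, -0.0, -0.002]
ft_force: [-0.9, -1.0, -0.5]
grip_width: 0.0598
gripper_force: 0.0
```

Request:
play_rows(
  commands=[
    [-0.41, [0, 0, 0], 0],
    [-0.41, [0, 0, 0], 0],
    [-0.41, [0, 0, 0], 0],
    [-0.41, [0, 0, 0], 0],
    [-0.41, [0, 0, 0], 0],
  ],
)

```text
t: 18.1
tool_pos: [0.4866, 0.2202, 0.1102]
tool_rot: [0.027, 1.0, -0.0, -0.001]
ft_force: [0.6, 0.7, 0.2]
grip_width: 0.0598
gripper_force: 0.0
```

```bash
python3 -c "
from h import *
plan((484.8,227.9,16,177.1))"
```

```text
at [486.6 220.2 110.2] 176.9 w 0.05984468836752264 t 18.1
(484.8, 227.9, 16, 177.1) shift [0.0045 0.0151 0.1883] twist -0.0013
```

Request:
play_rows(
  commands=[
    [-0.41, [0.0045, 0.015, 0.04], 0],
    [-0.41, [0.0045, 0.015, 0.09], 0],
    [-0.41, [0.0045, 0.015, 0.14], 0],
    [-0.41, [0.0045, 0.015, 0.175], 0],
    [-0.41, [0.0045, 0.015, 0.188], 0],
  ],
)

```text
t: 18.6
tool_pos: [0.4835, 0.2277, 0.0145]
tool_rot: [0.027, 1.0, -0.001, -0.003]
ft_force: [0.6, -0.2, 1.1]
grip_width: 0.06
gripper_force: 0.0
```

Request:
play_rows(
  commands=[
    [1, [0, 0, 0], 0],
    [1, [0, 0, 0], 0],
    [1, [0, 0, 0], 0],
    [1, [0, 0, 0], 0],
    [1, [0, 0, 0], 0],
  ],
)

```text
t: 19.1
tool_pos: [0.4845, 0.2285, 0.0165]
tool_rot: [0.027, 1.0, -0.0, -0.001]
ft_force: [-0.4, -0.3, 5.5]
grip_width: 0.0391
gripper_force: 51.3
```

Request:
play_rows(
  commands=[
    [1, [0, 0, -0.04], 0],
    [1, [0, 0, -0.1], 0],
    [1, [0, 0, -0.15], 0],
    [1, [0, 0, -0.188], 0],
    [1, [0, 0, -0.188], 0],
  ],
)

```text
t: 19.6
tool_pos: [0.4856, 0.2289, 0.1122]
tool_rot: [0.027, 1.0, 0.0, 0.0]
ft_force: [0.5, -0.2, -0.7]
grip_width: 0.0392
gripper_force: 50.8
```

Request:
play_rows(
  commands=[
    [1, [-0.01, -0.08, 0], 0.002],
    [1, [-0.02, -0.16, 0], 0.002],
    [1, [-0.03, -0.24, 0], 0.002],
    [1, [-0.04, -0.32, 0], 0.002],
    [1, [-0.051, -0.414, 0], 0.002],
  ],
)

```text
t: 20.1
tool_pos: [0.4983, 0.0192, 0.1091]
tool_rot: [0.03, 1.0, -0.0, -0.002]
ft_force: [0.7, -0.6, -1.2]
grip_width: 0.0388
gripper_force: 50.8
```

Request:
play_rows(
  commands=[
    [1, [-0.009, -0.08, 0], 0.002],
    [1, [-0.018, -0.16, 0], 0.002],
    [1, [-0.027, -0.24, 0], 0.002],
    [1, [-0.036, -0.32, 0], 0.002],
    [1, [-0.045, -0.404, 0], 0.002],
  ],
)

```text
t: 20.6
tool_pos: [0.5086, -0.184, 0.1091]
tool_rot: [0.033, 0.999, -0.0, -0.002]
ft_force: [0.9, 0.5, -1.3]
grip_width: 0.0393
gripper_force: 50.8
```

Request:
play_rows(
  commands=[
    [1, [0, 0, 0], 0],
    [1, [0, 0, 0], 0],
    [1, [0, 0, 0], 0],
    [1, [0, 0, 0], 0],
    [1, [0, 0, 0], 0],
  ],
)

```text
t: 21.1
tool_pos: [0.5092, -0.1817, 0.11]
tool_rot: [0.032, 0.999, -0.0, -0.002]
ft_force: [1.2, -0.6, -1.0]
grip_width: 0.0392
gripper_force: 50.9
```

```bash
python3 -c "
from h import *
plan((510.8,-182.9,27,176.3))"
```

```text
at [ 509.2 -181.7  110. ] 176.3 w 0.03923844490252577 t 21.1
(510.8, -182.9, 27, 176.3) shift [-0.0033 -0.0022  0.1661] twist -0.0001
```

Request:
play_rows(
  commands=[
    [1, [-0.003, -0.002, 0.05], 0],
    [1, [-0.003, -0.002, 0.1], 0],
    [1, [-0.003, -0.002, 0.14], 0],
    [1, [-0.003, -0.002, 0.168], 0],
    [1, [-0.003, -0.002, 0.168], 0],
  ],
)

```text
t: 21.6
tool_pos: [0.51, -0.183, 0.0251]
tool_rot: [0.033, 0.999, -0.0, -0.002]
ft_force: [0.8, -0.5, 0.1]
grip_width: 0.0396
gripper_force: 53.6
```

Request:
play_rows(
  commands=[
    [-0.41, [0, 0, 0], 0],
    [-0.41, [0, 0, 0], 0],
    [-0.41, [0, 0, 0], 0],
    [-0.41, [0, 0, 0], 0],
    [-0.41, [0, 0, 0], 0],
  ],
)

```text
t: 22.1
tool_pos: [0.5104, -0.1838, 0.0262]
tool_rot: [0.033, 0.999, -0.0, -0.002]
ft_force: [-0.5, 0.1, 0.7]
grip_width: 0.0601
gripper_force: 0.0
```

Request:
play_rows(
  commands=[
    [-0.41, [0, 0, -0.04], 0],
    [-0.41, [0, 0, -0.1], 0],
    [-0.41, [0, 0, -0.15], 0],
    [-0.41, [0, 0, -0.168], 0],
    [-0.41, [0, 0, -0.168], 0],
  ],
)

```text
t: 22.6
tool_pos: [0.5111, -0.184, 0.1109]
tool_rot: [0.033, 0.999, -0.001, -0.001]
ft_force: [-0.2, 0.1, 0.6]
grip_width: 0.06
gripper_force: 0.0
```

Request:
play_rows(
  commands=[
    [-0.41, [0.008, 0.406, 0], 0.013],
    [-0.41, [0.008, 0.406, 0], 0.013],
    [-0.41, [0.008, 0.406, 0], 0.013],
    [-0.41, [0.008, 0.406, 0], 0.013],
    [-0.41, [0.008, 0.406, 0], 0.013],
  ],
)

```text
t: 23.1
tool_pos: [0.5189, 0.0238, 0.1085]
tool_rot: [0.051, 0.999, 0.0, -0.003]
ft_force: [0.2, -0.2, -0.3]
grip_width: 0.0601
gripper_force: 0.0
```

Request:
play_rows(
  commands=[
    [-0.41, [0.018, 0.4, 0], 0.008],
    [-0.41, [0.018, 0.4, 0], 0.008],
    [-0.41, [0.018, 0.4, 0], 0.008],
    [-0.41, [0.018, 0.4, 0], 0.008],
    [-0.41, [0.018, 0.4, 0], 0.008],
  ],
)

```text
t: 23.6
tool_pos: [0.5319, 0.2234, 0.1081]
tool_rot: [0.064, 0.998, -0.0, -0.002]
ft_force: [-0.3, -0.7, 0.4]
grip_width: 0.0602
gripper_force: 0.0
```

Request:
play_rows(
  commands=[
    [-0.41, [0, 0, 0], 0],
    [-0.41, [0, 0, 0], 0],
    [-0.41, [0, 0, 0], 0],
    [-0.41, [0, 0, 0], 0],
    [-0.41, [0, 0, 0], 0],
  ],
)

```text
t: 24.1
tool_pos: [0.5326, 0.2182, 0.1098]
tool_rot: [0.067, 0.998, -0.0, -0.002]
ft_force: [0.1, 0.2, 0.1]
grip_width: 0.0601
gripper_force: 0.0
```

```bash
python3 -c "
from h import *
plan((531.9,220.5,16,172.5),(531.9,220.5,110,172.5),(540,20,110,174),(552.8,-185.6,110,176.3))"
```

```text
at [532.6 218.2 109.8] 172.4 w 0.060084847495643905 t 24.1
(531.9, 220.5, 16, 172.5) shift [0.002  0.0045 0.1875] twist -0.0008
(531.9, 220.5, 110, 172.5) shift [ 0.     0.    -0.188] twist 0.0
(540, 20, 110, 174) shift [-0.0684 -0.3955 -0.    ] twist -0.0083
(552.8, -185.6, 110, 176.3) shift [-0.0684 -0.4063 -0.    ] twist -0.0128
```

Request:
play_rows(
  commands=[
    [-0.41, [0.002, 0.0045, 0.04], 0],
    [-0.41, [0.002, 0.0045, 0.09], 0],
    [-0.41, [0.002, 0.0045, 0.14], 0],
    [-0.41, [0.002, 0.0045, 0.175], 0],
    [-0.41, [0.002, 0.0045, 0.188], 0],
  ],
)

```text
t: 24.6
tool_pos: [0.5307, 0.2207, 0.0143]
tool_rot: [0.066, 0.998, -0.001, -0.003]
ft_force: [-1.3, -0.9, 0.4]
grip_width: 0.0604
gripper_force: 0.0
```

Request:
play_rows(
  commands=[
    [1, [0, 0, 0], 0],
    [1, [0, 0, 0], 0],
    [1, [0, 0, 0], 0],
    [1, [0, 0, 0], 0],
    [1, [0, 0, 0], 0],
  ],
)

```text
t: 25.1
tool_pos: [0.5318, 0.2213, 0.0163]
tool_rot: [0.066, 0.998, -0.0, -0.001]
ft_force: [-1.2, -1.8, 5.0]
grip_width: 0.0388
gripper_force: 51.5
```

Request:
play_rows(
  commands=[
    [1, [0, 0, -0.04], 0],
    [1, [0, 0, -0.1], 0],
    [1, [0, 0, -0.15], 0],
    [1, [0, 0, -0.188], 0],
    [1, [0, 0, -0.188], 0],
  ],
)

```text
t: 25.6
tool_pos: [0.533, 0.2217, 0.1122]
tool_rot: [0.066, 0.998, 0.0, 0.0]
ft_force: [0.4, 0.6, -1.5]
grip_width: 0.039
gripper_force: 51.1
```

Request:
play_rows(
  commands=[
    [1, [-0.014, -0.08, 0], -0.008],
    [1, [-0.028, -0.16, 0], -0.008],
    [1, [-0.042, -0.24, 0], -0.008],
    [1, [-0.056, -0.32, 0], -0.008],
    [1, [-0.068, -0.396, 0], -0.008],
  ],
)

```text
t: 26.1
tool_pos: [0.5389, 0.0189, 0.1091]
tool_rot: [0.054, 0.999, -0.0, -0.002]
ft_force: [0.6, 0.3, -0.7]
grip_width: 0.039
gripper_force: 51.0
```

Request:
play_rows(
  commands=[
    [1, [-0.014, -0.08, 0], -0.013],
    [1, [-0.028, -0.16, 0], -0.013],
    [1, [-0.042, -0.24, 0], -0.013],
    [1, [-0.056, -0.32, 0], -0.013],
    [1, [-0.068, -0.406, 0], -0.013],
  ],
)

```text
t: 26.6
tool_pos: [0.5511, -0.1863, 0.1091]
tool_rot: [0.033, 0.999, -0.0, -0.002]
ft_force: [0.5, 0.9, -1.0]
grip_width: 0.0391
gripper_force: 51.0
```

Request:
play_rows(
  commands=[
    [1, [0, 0, 0], 0],
    [1, [0, 0, 0], 0],
    [1, [0, 0, 0], 0],
    [1, [0, 0, 0], 0],
    [1, [0, 0, 0], 0],
  ],
)

```text
t: 27.1
tool_pos: [0.5515, -0.184, 0.1099]
tool_rot: [0.032, 0.999, -0.0, -0.002]
ft_force: [-0.3, 0.1, -0.7]
grip_width: 0.039
gripper_force: 51.0
```

```bash
python3 -c "
from h import *
plan((552.8,-185.6,26,176.3),(552.8,-185.6,110,176.3),(565,20,110,178),(579.9,218.7,110,178.6))"
```

```text
at [ 551.5 -184.   109.9] 176.3 w 0.03895834321273736 t 27.1
(552.8, -185.6, 26, 176.3) shift [-0.0027 -0.003   0.1678] twist -0.0001
(552.8, -185.6, 110, 176.3) shift [ 0.     0.    -0.168] twist 0.0
(565, 20, 110, 178) shift [ 0.0022  0.4119 -0.    ] twist -0.0094
(579.9, 218.7, 110, 178.6) shift [-0.0159  0.3982 -0.    ] twist -0.0033
```

Request:
play_rows(
  commands=[
    [1, [-0.003, -0.003, 0.05], 0],
    [1, [-0.003, -0.003, 0.1], 0],
    [1, [-0.003, -0.003, 0.14], 0],
    [1, [-0.003, -0.003, 0.168], 0],
    [1, [-0.003, -0.003, 0.168], 0],
  ],
)

```text
t: 27.6
tool_pos: [0.5523, -0.1858, 0.025]
tool_rot: [0.033, 0.999, -0.0, -0.002]
ft_force: [0.3, 0.0, -0.3]
grip_width: 0.0394
gripper_force: 53.7
```

Request:
play_rows(
  commands=[
    [-0.41, [0, 0, 0], 0],
    [-0.41, [0, 0, 0], 0],
    [-0.41, [0, 0, 0], 0],
    [-0.41, [0, 0, 0], 0],
    [-0.41, [0, 0, 0], 0],
  ],
)

```text
t: 28.1
tool_pos: [0.5527, -0.1866, 0.026]
tool_rot: [0.033, 0.999, -0.0, -0.002]
ft_force: [0.4, 0.3, -0.2]
grip_width: 0.0602
gripper_force: 0.0
```

Request:
play_rows(
  commands=[
    [-0.41, [0, 0, -0.04], 0],
    [-0.41, [0, 0, -0.1], 0],
    [-0.41, [0, 0, -0.15], 0],
    [-0.41, [0, 0, -0.168], 0],
    [-0.41, [0, 0, -0.168], 0],
  ],
)

```text
t: 28.6
tool_pos: [0.5534, -0.1868, 0.1108]
tool_rot: [0.033, 0.999, -0.001, -0.001]
ft_force: [0.1, -0.3, 0.7]
grip_width: 0.0603
gripper_force: 0.0
```

Request:
play_rows(
  commands=[
    [-0.41, [0.002, 0.412, 0], -0.009],
    [-0.41, [0.002, 0.412, 0], -0.009],
    [-0.41, [0.002, 0.412, 0], -0.009],
    [-0.41, [0.002, 0.412, 0], -0.009],
    [-0.41, [0.002, 0.412, 0], -0.009],
  ],
)

```text
t: 29.1
tool_pos: [0.5646, 0.0237, 0.1083]
tool_rot: [0.017, 1.0, 0.0, -0.003]
ft_force: [1.4, 0.3, 0.7]
grip_width: 0.0601
gripper_force: 0.0
```

Request:
play_rows(
  commands=[
    [-0.41, [-0.016, 0.398, 0], -0.003],
    [-0.41, [-0.016, 0.398, 0], -0.003],
    [-0.41, [-0.016, 0.398, 0], -0.003],
    [-0.41, [-0.016, 0.398, 0], -0.003],
    [-0.41, [-0.016, 0.398, 0], -0.003],
  ],
)

```text
t: 29.6
tool_pos: [0.5806, 0.2221, 0.1078]
tool_rot: [0.012, 1.0, -0.0, -0.002]
ft_force: [-0.5, -1.8, -0.1]
grip_width: 0.0602
gripper_force: 0.0
```

Request:
play_rows(
  commands=[
    [-0.41, [0, 0, 0], 0],
    [-0.41, [0, 0, 0], 0],
    [-0.41, [0, 0, 0], 0],
    [-0.41, [0, 0, 0], 0],
    [-0.41, [0, 0, 0], 0],
  ],
)

```text
t: 30.1
tool_pos: [0.5812, 0.2169, 0.1096]
tool_rot: [0.015, 1.0, -0.0, -0.002]
ft_force: [-0.8, 0.7, -0.2]
grip_width: 0.0602
gripper_force: 0.0
```

```bash
python3 -c "
from h import *
plan((579.9,218.7,16,178.6),(579.9,218.7,110,178.6),(580,20,110,177),(594.7,-188.3,110,176.3))"
```

```text
at [581.2 216.9 109.6] 178.3 w 0.060227946475216405 t 30.1
(579.9, 218.7, 16, 178.6) shift [0.0027 0.0036 0.1872] twist -0.0016
(579.9, 218.7, 110, 178.6) shift [ 0.     0.    -0.188] twist 0.0
(580, 20, 110, 177) shift [-0.0099 -0.3973 -0.    ] twist 0.0089
(594.7, -188.3, 110, 176.3) shift [-0.0512 -0.4145 -0.    ] twist 0.0039
```

Request:
play_rows(
  commands=[
    [-0.41, [0.003, 0.004, 0.04], -0.001],
    [-0.41, [0.003, 0.004, 0.09], -0.001],
    [-0.41, [0.003, 0.004, 0.14], -0.001],
    [-0.41, [0.003, 0.004, 0.175], -0.001],
    [-0.41, [0.003, 0.004, 0.188], -0.001],
  ],
)

```text
t: 30.6
tool_pos: [0.5785, 0.2191, 0.014]
tool_rot: [0.013, 1.0, -0.001, -0.003]
ft_force: [-0.3, -0.3, 0.4]
grip_width: 0.0601
gripper_force: 0.0
```

Request:
play_rows(
  commands=[
    [1, [0, 0, 0], 0],
    [1, [0, 0, 0], 0],
    [1, [0, 0, 0], 0],
    [1, [0, 0, 0], 0],
    [1, [0, 0, 0], 0],
  ],
)

```text
t: 31.1
tool_pos: [0.5796, 0.2197, 0.0161]
tool_rot: [0.013, 1.0, -0.0, -0.001]
ft_force: [0.2, 0.2, 3.6]
grip_width: 0.0395
gripper_force: 51.6
```

Request:
play_rows(
  commands=[
    [1, [0, 0, -0.04], 0],
    [1, [0, 0, -0.1], 0],
    [1, [0, 0, -0.15], 0],
    [1, [0, 0, -0.188], 0],
    [1, [0, 0, -0.188], 0],
  ],
)

```text
t: 31.6
tool_pos: [0.5809, 0.22, 0.1122]
tool_rot: [0.013, 1.0, 0.0, 0.0]
ft_force: [0.0, -0.6, -1.5]
grip_width: 0.0393
gripper_force: 51.3
```

Request:
play_rows(
  commands=[
    [1, [-0.002, -0.08, 0], 0.009],
    [1, [-0.004, -0.16, 0], 0.009],
    [1, [-0.006, -0.24, 0], 0.009],
    [1, [-0.008, -0.32, 0], 0.009],
    [1, [-0.01, -0.397, 0], 0.009],
  ],
)

```text
t: 32.1
tool_pos: [0.579, 0.0196, 0.1089]
tool_rot: [0.027, 1.0, -0.0, -0.002]
ft_force: [1.1, 0.8, -0.4]
grip_width: 0.0395
gripper_force: 51.2
```

Request:
play_rows(
  commands=[
    [1, [-0.01, -0.08, 0], 0.003],
    [1, [-0.02, -0.16, 0], 0.003],
    [1, [-0.03, -0.24, 0], 0.003],
    [1, [-0.04, -0.32, 0], 0.003],
    [1, [-0.051, -0.414, 0], 0.003],
  ],
)

```text
t: 32.6
tool_pos: [0.5935, -0.188, 0.109]
tool_rot: [0.031, 1.0, -0.0, -0.002]
ft_force: [1.3, 0.6, -0.3]
grip_width: 0.0395
gripper_force: 51.2
```

Request:
play_rows(
  commands=[
    [1, [0, 0, 0], 0],
    [1, [0, 0, 0], 0],
    [1, [0, 0, 0], 0],
    [1, [0, 0, 0], 0],
    [1, [0, 0, 0], 0],
  ],
)

```text
t: 33.1
tool_pos: [0.594, -0.1859, 0.1098]
tool_rot: [0.031, 1.0, -0.0, -0.002]
ft_force: [0.1, -0.6, -0.9]
grip_width: 0.0391
gripper_force: 51.2
```

```bash
python3 -c "
from h import *
plan((594.7,-188.3,26,176.3),(594.7,-188.3,110,176.3))"
```

```text
at [ 594.  -185.9  109.8] 176.5 w 0.03911195844242425 t 33.1
(594.7, -188.3, 26, 176.3) shift [-0.0017 -0.0047  0.1676] twist 0.0009
(594.7, -188.3, 110, 176.3) shift [ 0.     0.    -0.168] twist 0.0
```

Request:
play_rows(
  commands=[
    [1, [-0.002, -0.005, 0.05], 0.001],
    [1, [-0.002, -0.005, 0.1], 0.001],
    [1, [-0.002, -0.005, 0.14], 0.001],
    [1, [-0.002, -0.005, 0.168], 0.001],
    [1, [-0.002, -0.005, 0.168], 0.001],
  ],
)

```text
t: 33.6
tool_pos: [0.5942, -0.1887, 0.0248]
tool_rot: [0.033, 0.999, -0.0, -0.002]
ft_force: [0.9, -0.3, -0.9]
grip_width: 0.0395
gripper_force: 53.9
```

Request:
play_rows(
  commands=[
    [-0.41, [0, 0, 0], 0],
    [-0.41, [0, 0, 0], 0],
    [-0.41, [0, 0, 0], 0],
    [-0.41, [0, 0, 0], 0],
    [-0.41, [0, 0, 0], 0],
  ],
)

```text
t: 34.1
tool_pos: [0.5946, -0.1896, 0.0259]
tool_rot: [0.033, 0.999, -0.0, -0.002]
ft_force: [-0.7, -0.5, -0.2]
grip_width: 0.06
gripper_force: 0.0
```

Request:
play_rows(
  commands=[
    [-0.41, [0, 0, -0.04], 0],
    [-0.41, [0, 0, -0.1], 0],
    [-0.41, [0, 0, -0.2], 0],
    [-0.41, [0, 0, -0.3], 0],
    [-0.41, [0, 0, -0.36], 0],
  ],
)

```text
t: 34.6
tool_pos: [0.5957, -0.1896, 0.2097]
tool_rot: [0.033, 0.999, -0.001, -0.0]
ft_force: [0.9, -0.0, -0.5]
grip_width: 0.0602
gripper_force: 0.0
```

Request:
play_rows(
  commands=[
    [-0.41, [0.2, 0.4, 0], -0.24],
    [-0.41, [0.2, 0.4, 0], -0.24],
    [-0.41, [0.2, 0.4, 0], -0.24],
    [-0.41, [0.2, 0.4, 0], -0.24],
    [-0.41, [0.2, 0.4, 0], -0.24],
  ],
)

```text
t: 35.1
tool_pos: [0.5067, 0.0196, 0.2063]
tool_rot: [-0.339, 0.941, 0.001, -0.002]
ft_force: [-0.1, -0.1, 0.4]
grip_width: 0.0603
gripper_force: 0.0
```

```bash
python3 - <<'E'
from h import *
print(manip.observe()['q'])
p=manip.snapshot('top'); w=world(p); P=w.reshape(-1,3); P=P[~np.isnan(P[:,0])]
cv2.imwrite('pics/top4.png',cv2.resize(p['frame'][180:310,270:470],None,fx=4,fy=4,interpolation=cv2.INTER_CUBIC))
m=(abs(P[:,0]-.53)<.1)&(abs(P[:,1]+.37)<.08)&(P[:,2]>.122)&(P[:,2]<.14);print("grip",rect(P[m][:,:2]))
m=(abs(P[:,0]-.543)<.04)&(abs(P[:,1]+.328)<.04)&(P[:,2]>.090)&(P[:,2]<.1);print("hub",rect(P[m][:,:2]),np.unique(P[m][:,2].round(3)))
th=np.radians(-3.7); ex=np.array([np.cos(th),np.sin(th)]); ey=np.array([-np.sin(th),np.cos(th)])
q=(P[:,:2]*1e3-[550.3,-223.5]); a=np.c_[q@ex,q@ey,P[:,2]*1e3]
for x in(-42,0,42):
    m=(abs(a[:,0]-x)<20)&(abs(a[:,1]-38)<35)&(a[:,2]>28)&(a[:,2]<60); print(rect(a[m][:,:2]/1e3))
for d in manip.trace(p,"lid")[:2]:
    q=w[d["pixels"]]; q=q[~np.isnan(q[:,0])];print("lid",round(d["conf"],2),len(q),rect(q[:,:2]))
plan((526.9,-380.6,180,-107.2))
E
```

```text
[-1.21932136e-01  2.48975818e-01 -1.67089209e-01  1.15818935e+00
 -5.64198673e-04 -8.13732524e-01]
grip (array([ 527.1, -380.2]), array([26.8, 12.2]), 71.7)
hub (array([ 541.1, -341.4]), array([54.2, 25.6]), 84.8) [0.09  0.091 0.092 0.093 0.094 0.095 0.096 0.097]
(array([-42.6,  35.6]), array([40.3, 31.5]), 89.6)
(array([-0.5, 35.4]), array([31.6, 40.3]), 0.3)
(array([42. , 35.4]), array([31.7, 40.1]), 0.5)
lid 0.68 1056 (array([523.6,  -3.4]), array([ 61.7, 162. ]), 86.8)
at [507.2  19.2 206.4] -140.4 w 0.06033361270738576 t 35.2
(526.9, -380.6, 180, -107.2) shift [ 0.4798 -0.641   0.0528] twist -0.1843
```

View pics/top4.png

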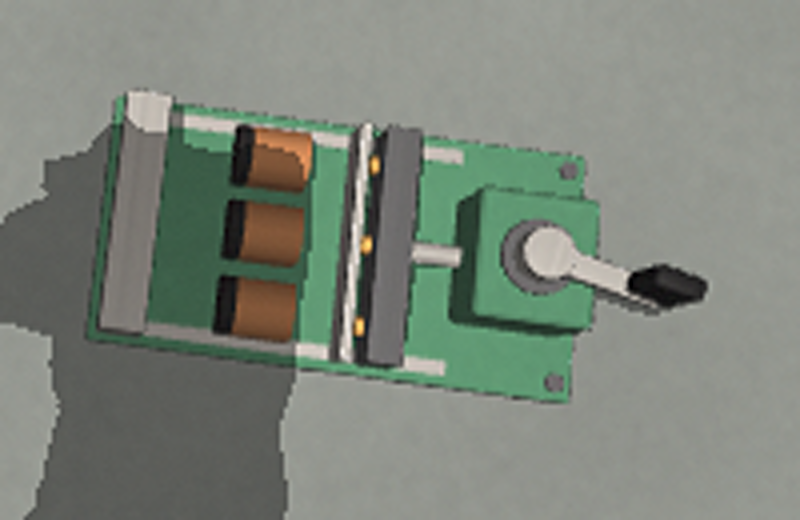

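The heels stand parallel on the bed between the jaws, rubber toward the fixed jaw (crop 270,160 / 262,232 / 255,308). The crank grip is at (668,286). Next is the crank.

Request:
play_rows(
  commands=[
    [-0.41, [0.24, -0.32, 0.02], -0.09],
    [-0.41, [0.24, -0.32, 0.02], -0.09],
    [-0.41, [0.24, -0.32, 0.02], -0.09],
    [-0.41, [0.24, -0.32, 0.02], -0.09],
    [-0.41, [0.24, -0.32, 0.02], -0.09],
  ],
)

```text
t: 35.7
tool_pos: [0.5166, -0.1882, 0.1954]
tool_rot: [-0.462, 0.887, 0.0, -0.002]
ft_force: [-0.4, 0.5, -0.5]
grip_width: 0.0602
gripper_force: 0.0
```

```bash
python3 - <<'E'
from h import *
plan((527,-380.4,180,-107.9))
E
```

```text
at [ 516.6 -188.2  195.4] -125.0 w 0.060209702216090746 t 35.7
(527, -380.4, 180, -107.9) shift [ 0.3031 -0.2373  0.0309] twist -0.0948
```

Request:
play_rows(
  commands=[
    [-0.41, [0.303, -0.237, 0.03], -0.095],
    [-0.41, [0.303, -0.237, 0.03], -0.095],
    [-0.41, [0.303, -0.237, 0.03], -0.095],
    [-0.41, [0.303, -0.237, 0.03], -0.095],
    [-0.41, [0.303, -0.237, 0.03], -0.095],
  ],
)

```text
t: 36.2
tool_pos: [0.5274, -0.3802, 0.1795]
tool_rot: [-0.589, 0.808, 0.001, -0.002]
ft_force: [-1.2, 1.2, -0.6]
grip_width: 0.0603
gripper_force: 0.0
```

Request:
play_rows(
  commands=[
    [-0.41, [0, 0, 0], 0],
    [-0.41, [0, 0, 0], 0],
    [-0.41, [0, 0, 0], 0],
    [-0.41, [0, 0, 0], 0],
    [-0.41, [0, 0, 0], 0],
  ],
)

```text
t: 36.7
tool_pos: [0.5282, -0.3745, 0.1814]
tool_rot: [-0.591, 0.806, 0.001, -0.002]
ft_force: [0.6, -0.2, -0.2]
grip_width: 0.0602
gripper_force: 0.0
```

```bash
python3 - <<'E'
from h import *
print(manip.observe()['q'])
plan((527,-380.4,104,-107.9))
E
```

```text
[-0.74131867  0.4979309   0.1585674   1.23322385 -0.00285552 -2.00700212]
at [ 528.2 -374.5  181.4] -107.5 w 0.06020539536371138 t 36.7
(527, -380.4, 104, -107.9) shift [ 0.0119 -0.0013  0.1549] twist 0.0023
```

Request:
play_rows(
  commands=[
    [-0.41, [0.012, -0.001, 0.03], 0.002],
    [-0.41, [0.012, -0.001, 0.07], 0.002],
    [-0.41, [0.012, -0.001, 0.12], 0.002],
    [-0.41, [0.012, -0.001, 0.155], 0.002],
    [-0.41, [0.012, -0.001, 0.155], 0.002],
  ],
)

```text
t: 37.2
tool_pos: [0.5255, -0.3799, 0.1016]
tool_rot: [-0.589, 0.808, 0.003, -0.002]
ft_force: [0.6, 0.3, -0.0]
grip_width: 0.0602
gripper_force: 0.0
```

Request:
play_rows(
  commands=[
    [1, [0, 0, 0], 0],
    [1, [0, 0, 0], 0],
    [1, [0, 0, 0], 0],
    [1, [0, 0, 0], 0],
    [1, [0, 0, 0], 0],
  ],
  newtons=35,
)

```text
t: 37.7
tool_pos: [0.5264, -0.3813, 0.1046]
tool_rot: [-0.589, 0.808, 0.0, -0.002]
ft_force: [-3.8, 0.7, 6.0]
grip_width: 0.0116
gripper_force: 34.0
```

```bash
python3 - <<'E'
from h import *
o=manip.observe();print(o['ft_force'],o['gripper_force'],o['wrist_torque'])
plan((527,-380.4,104,-107.9))
for a in range(8,41,8):
    r=np.radians(a); print(a,np.round([.11*(np.cos(r)-1),.11*np.sin(r)],4),round(a/180,4))
E
```

```text
[-3.8223281   0.72305946  6.0280187 ] 33.97376775741577 [0.24289385 0.54777447 0.52250977]
at [ 526.4 -381.3  104.6] -107.9 w 0.011563158083832174 t 37.7
(527, -380.4, 104, -107.9) shift [-0.002  -0.0006  0.0013] twist 0.0002
8 [-0.0011  0.0153] 0.0444
16 [-0.0043  0.0303] 0.0889
24 [-0.0095  0.0447] 0.1333
32 [-0.0167  0.0583] 0.1778
40 [-0.0257  0.0707] 0.2222
```

Request:
play_rows(
  commands=[
    [1, [-0.0011, 0.0153, 0], 0.0444],
    [1, [-0.0043, 0.0303, 0], 0.0889],
    [1, [-0.0095, 0.0447, 0], 0.1333],
    [1, [-0.0167, 0.0583, 0], 0.1778],
    [1, [-0.0257, 0.0707, 0], 0.2222],
  ],
)

```text
t: 38.2
tool_pos: [0.4949, -0.3581, 0.1047]
tool_rot: [-0.274, 0.962, -0.0, -0.003]
ft_force: [-15.5, 0.2, 13.0]
grip_width: 0.0118
gripper_force: 43.4
```

```bash
python3 - <<'E'
from h import *
o=manip.observe();print(o['q'],o['wrist_torque'])
p=o['tool_pos'][:2]*1e3-[543.7,-328.7]; print(np.hypot(*p),np.degrees(np.arctan2(p[1],p[0]))); plan()
E
```

```text
[-0.75708367  0.47976752 -0.09069964  1.00339951 -0.00567468 -1.31187369] [0.32491598 2.53190893 0.81281663]
56.94450694619256 -148.9267952312825
at [ 494.9 -358.1  104.7] -148.2 w 0.011797866625377957 t 38.2
```

Request:
play_rows(
  commands=[
    [1, [-0.0011, 0.0153, 0], 0.0444],
    [1, [-0.0043, 0.0303, 0], 0.0889],
    [1, [-0.0095, 0.0447, 0], 0.1333],
    [1, [-0.0167, 0.0583, 0], 0.1778],
    [1, [-0.0257, 0.0707, 0], 0.2222],
  ],
)

```text
t: 38.7
tool_pos: [0.4855, -0.3196, 0.1046]
tool_rot: [0.072, 0.997, 0.0, -0.005]
ft_force: [-24.0, 9.9, 24.4]
grip_width: 0.0121
gripper_force: 42.1
```

Request:
play_rows(
  commands=[
    [1, [-0.0011, 0.0153, 0], 0.0444],
    [1, [-0.0043, 0.0303, 0], 0.0889],
    [1, [-0.0095, 0.0447, 0], 0.1333],
    [1, [-0.0167, 0.0583, 0], 0.1778],
    [1, [-0.0257, 0.0707, 0], 0.2222],
  ],
)

```text
t: 39.2
tool_pos: [0.5035, -0.284, 0.1045]
tool_rot: [0.408, 0.913, 0.001, -0.005]
ft_force: [-18.6, 25.4, 28.2]
grip_width: 0.0118
gripper_force: 34.1
```

```bash
cat >> h.py <<'E'
def crank():
    o=manip.observe();print("q6",np.degrees(o['q'][5]),o['wrist_torque'].round(2),o['ft_force'].round(1))
    p=o['tool_pos'][:2]*1e3-[543.7,-328.7]; print("r,phi",np.hypot(*p),np.degrees(np.arctan2(p[1],p[0])))
    plan()
E
python3 -c "
from h import *
crank()"
```

```text
q6 10.63608849014829 [4.66 3.18 0.4 ] [-18.6  25.4  28.2]
r,phi 60.110700377545825 131.9666518434882
at [ 503.5 -284.   104.5] 131.9 w 0.011812226499235495 t 39.2
```

Request:
play_rows(
  commands=[
    [1, [0, 0, 0], 0],
    [1, [0, 0, 0], 0],
    [1, [0, 0, 0], 0],
    [1, [0, 0, 0], 0],
    [1, [0, 0, 0], 0],
  ],
)

```text
t: 39.7
tool_pos: [0.5039, -0.2837, 0.1045]
tool_rot: [0.405, 0.914, 0.002, -0.004]
ft_force: [-17.4, 30.0, 29.1]
grip_width: 0.0115
gripper_force: 34.1
```

Request:
play_rows(
  commands=[
    [-0.41, [0, 0, 0], 0],
    [-0.41, [0, 0, 0], 0],
    [-0.41, [0, 0, 0], 0],
    [-0.41, [0, 0, 0], 0],
    [-0.41, [0, 0, 0], 0],
  ],
)

```text
t: 40.2
tool_pos: [0.5064, -0.2881, 0.1036]
tool_rot: [0.406, 0.914, -0.001, -0.001]
ft_force: [0.8, -0.5, -0.2]
grip_width: 0.0604
gripper_force: 0.0
```

```bash
python3 - <<'E'
from h import *
crank()
for n in("wrist","scene","top"):
    p=manip.snapshot(n); w=world(p); P=w.reshape(-1,3); P=P[~np.isnan(P[:,0])]
    cv2.imwrite(f"pics/c_{n}.png",p["frame"])
    m=(np.hypot(P[:,0]-.5437,P[:,1]+.3287)<.075)&(P[:,2]>.118)&(P[:,2]<.133);print(n,m.sum(),rect(P[m][:,:2]) if m.sum()>5 else '')
    for d in manip.trace(p,"crank_grip")[:2]:
        q=w[d["pixels"]]; q=q[(~np.isnan(q[:,0]))&(q[:,2]>.12)]; print(n,round(d["conf"],2),len(q),rect(q[:,:2]) if len(q)>5 else '')
E
```

```text
q6 10.302742286328789 [-0.03 -0.01 -0.02] [ 0.8 -0.5 -0.2]
r,phi 55.10072900524189 132.548983764937
at [ 506.4 -288.1  103.6] 132.1 w 0.06044185347312021 t 40.2
wrist 4498 (array([ 504.6, -285.5]), array([84.2, 28.3]), 42.1)
wrist 0.62 2409 (array([ 504. , -284.8]), array([11.9, 26.4]), 42.9)
scene 132 (array([ 509.3, -289.1]), array([92.8, 21. ]), 42.4)
scene 0.91 25 (array([ 522.4, -284.7]), array([32.4,  8. ]), 41.9)
scene 0.71 0 
top 30 (array([ 514.1, -268.9]), array([48.4,  5.4]), 33.8)
top 0.52 20 (array([ 500.3, -268.2]), array([27.7, 10.7]), 87.0)
```

View pics/c_wrist.png

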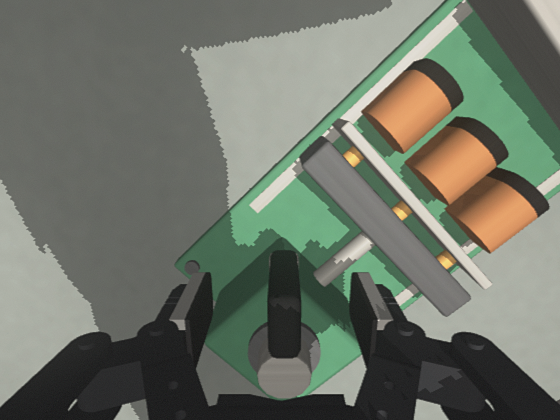

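The wrist view shows the paddle centred between the open fingers (285,300), slightly outward of the tool. The jaw has already advanced, with the heels still square. A circle fit puts the axis at (541.8, −326.2), so I'll realign and go on.

```bash
sed -i 's/543.7,-328.7/541.8,-326.2/' h.py; python3 -c "
from h import *
plan((504.8,-285.5,105,132.3))"
```

```text
at [ 506.4 -288.   103.6] 132.1 w 0.060106820511803785 t 40.5
(504.8, -285.5, 105, 132.3) shift [ 0.0058  0.001  -0.0028] twist -0.001
```

Request:
play_rows(
  commands=[
    [-0.41, [0.006, 0.001, -0.003], 0],
    [-0.41, [0.006, 0.001, -0.003], 0],
    [1, [0.006, 0.001, -0.003], 0],
    [1, [0.006, 0.001, -0.003], 0],
    [1, [0.006, 0.001, -0.003], 0],
  ],
)

```text
t: 41.0
tool_pos: [0.5047, -0.2854, 0.1051]
tool_rot: [0.406, 0.914, -0.001, -0.001]
ft_force: [0.6, 0.4, 0.4]
grip_width: 0.017
gripper_force: 0.0
```

Request:
play_rows(
  commands=[
    [1, [0, 0, 0], 0],
    [1, [0, 0, 0], 0],
    [1, [0, 0, 0], 0],
    [1, [-0.0011, 0.0153, 0], 0.0444],
    [1, [-0.0043, 0.0303, 0], 0.0889],
  ],
)

```text
t: 41.5
tool_pos: [0.5177, -0.2763, 0.1052]
tool_rot: [0.531, 0.847, -0.001, -0.001]
ft_force: [3.3, 2.4, 1.9]
grip_width: 0.0113
gripper_force: 36.9
```

Request:
play_rows(
  commands=[
    [1, [-0.0011, 0.0153, 0], 0.0444],
    [1, [-0.0043, 0.0303, 0], 0.0889],
    [1, [-0.0095, 0.0447, 0], 0.1333],
    [1, [-0.0167, 0.0583, 0], 0.1778],
    [1, [-0.0257, 0.0707, 0], 0.2222],
  ],
)

```text
t: 42.0
tool_pos: [0.5556, -0.2719, 0.1052]
tool_rot: [0.789, 0.615, -0.001, -0.001]
ft_force: [3.7, 5.9, 4.0]
grip_width: 0.0114
gripper_force: 35.4
```

Request:
play_rows(
  commands=[
    [1, [-0.0011, 0.0153, 0], 0.0444],
    [1, [-0.0043, 0.0303, 0], 0.0889],
    [1, [-0.0095, 0.0447, 0], 0.1333],
    [1, [-0.0167, 0.0583, 0], 0.1778],
    [1, [-0.0257, 0.0707, 0], 0.2222],
  ],
)

```text
t: 42.5
tool_pos: [0.5875, -0.2931, 0.1052]
tool_rot: [0.951, 0.308, -0.0, -0.0]
ft_force: [6.0, 6.6, 3.2]
grip_width: 0.0121
gripper_force: 34.3
```

```bash
python3 -c "
from h import *
crank()"
```

```text
q6 110.51371283391525 [ 1.26 -1.29  0.19] [6.  6.6 3.2]
r,phi 56.40782996840622 35.922547267010074
at [ 587.5 -293.1  105.2] 35.9 w 0.012123455443250566 t 42.5
```

Request:
play_rows(
  commands=[
    [1, [-0.0011, 0.0153, 0], 0.0444],
    [1, [-0.0043, 0.0303, 0], 0.0889],
    [1, [-0.0095, 0.0447, 0], 0.1333],
    [1, [-0.0167, 0.0583, 0], 0.1778],
    [1, [-0.0257, 0.0707, 0], 0.2222],
  ],
)

```text
t: 43.0
tool_pos: [0.5981, -0.3298, 0.1052]
tool_rot: [0.999, -0.036, -0.0, 0.0]
ft_force: [7.5, 4.7, 2.4]
grip_width: 0.0115
gripper_force: 34.1
```

Request:
play_rows(
  commands=[
    [1, [0, 0, 0], 0],
    [-0.41, [0, 0, 0], 0],
    [-0.41, [0, 0, 0], 0],
    [-0.41, [0, 0, 0], 0],
    [-0.41, [0, 0, 0], 0],
  ],
)

```text
t: 43.5
tool_pos: [0.5963, -0.3299, 0.1047]
tool_rot: [0.999, -0.034, -0.002, 0.0]
ft_force: [0.6, -0.4, 0.9]
grip_width: 0.0603
gripper_force: 0.0
```

Request:
play_rows(
  commands=[
    [-0.41, [0, 0, -0.03], 0],
    [-0.41, [0, 0, -0.07], 0],
    [-0.41, [0, 0, -0.1], 0],
    [-0.41, [0, 0, -0.11], 0],
    [-0.41, [0, 0, -0.11], 0],
  ],
)

```text
t: 44.0
tool_pos: [0.5969, -0.33, 0.1602]
tool_rot: [0.999, -0.034, -0.001, 0.001]
ft_force: [-0.4, -0.7, 0.0]
grip_width: 0.0605
gripper_force: 0.0
```

Request:
play_rows(
  commands=[
    [-0.41, [0, 0, 0], -0.2],
    [-0.41, [0, 0, 0], -0.2],
    [-0.41, [0, 0, 0], -0.2],
    [-0.41, [0, 0, 0], -0.2],
    [-0.41, [0, 0, 0], -0.2],
  ],
)

```text
t: 44.5
tool_pos: [0.5963, -0.3296, 0.1588]
tool_rot: [0.96, 0.278, -0.002, -0.001]
ft_force: [-0.6, 0.4, -0.9]
grip_width: 0.06
gripper_force: 0.0
```

Request:
play_rows(
  commands=[
    [-0.41, [0, 0, 0], -0.2],
    [-0.41, [0, 0, 0], -0.2],
    [-0.41, [0, 0, 0], -0.2],
    [-0.41, [0, 0, 0], -0.2],
    [-0.41, [0, 0, 0], -0.2],
  ],
)

```text
t: 45.0
tool_pos: [0.5965, -0.3297, 0.1591]
tool_rot: [0.828, 0.56, -0.002, -0.001]
ft_force: [0.4, -0.2, -0.2]
grip_width: 0.0602
gripper_force: 0.0
```

Request:
play_rows(
  commands=[
    [-0.41, [0, 0, 0], -0.2],
    [-0.41, [0, 0, 0], -0.2],
    [-0.41, [0, 0, 0], -0.2],
    [-0.41, [0, 0, 0], -0.2],
    [-0.41, [0, 0, 0], -0.2],
  ],
)

```text
t: 45.5
tool_pos: [0.5966, -0.3297, 0.1594]
tool_rot: [0.615, 0.788, -0.001, -0.001]
ft_force: [-0.2, -0.1, -0.5]
grip_width: 0.0602
gripper_force: 0.0
```

Request:
play_rows(
  commands=[
    [-0.41, [0, 0, 0], -0.2],
    [-0.41, [0, 0, 0], -0.2],
    [-0.41, [0, 0, 0], -0.2],
    [-0.41, [0, 0, 0], -0.2],
    [-0.41, [0, 0, 0], -0.2],
  ],
)

```text
t: 46.0
tool_pos: [0.5966, -0.3297, 0.1596]
tool_rot: [0.342, 0.94, -0.001, -0.002]
ft_force: [0.7, 0.9, 0.2]
grip_width: 0.0606
gripper_force: 0.0
```

Request:
play_rows(
  commands=[
    [-0.41, [0, 0, 0], -0.2],
    [-0.41, [0, 0, 0], -0.2],
    [-0.41, [0, 0, 0], -0.2],
    [-0.41, [0, 0, 0], -0.2],
    [-0.41, [0, 0, 0], -0.2],
  ],
)

```text
t: 46.5
tool_pos: [0.5967, -0.3298, 0.1597]
tool_rot: [0.035, 0.999, -0.0, -0.002]
ft_force: [0.0, -0.1, -0.1]
grip_width: 0.0599
gripper_force: 0.0
```

```bash
python3 - <<'E'
from h import *
crank()
p=manip.snapshot("wrist"); w=world(p)
for d in manip.trace(p,"crank_grip")[:2]:
    q=w[d["pixels"]]; q=q[(~np.isnan(q[:,0]))&(q[:,2]>.12)]; print(round(d["conf"],2),len(q),rect(q[:,:2]) if len(q)>5 else '')
E
```

```text
q6 -31.657315002143093 [-0.   -0.   -0.04] [ 0.  -0.1 -0.1]
r,phi 54.98314126346197 -3.7524180188213565
at [ 596.7 -329.8  159.7] 175.9 w 0.05987162599491185 t 46.5
0.83 1193 (array([ 596. , -330.5]), array([11.9, 26.4]), 85.9)
```

Request:
play_rows(
  commands=[
    [-0.41, [0, 0, 0.03], 0],
    [-0.41, [0, 0, 0.07], 0],
    [-0.41, [0, 0, 0.1], 0],
    [-0.41, [0, 0, 0.11], 0],
    [1, [0, 0, 0.11], 0],
  ],
)

```text
t: 47.1
tool_pos: [0.5963, -0.3297, 0.1044]
tool_rot: [0.035, 0.999, -0.0, -0.002]
ft_force: [-0.1, 0.1, -0.3]
grip_width: 0.0468
gripper_force: 0.0
```

Request:
play_rows(
  commands=[
    [1, [0, 0, 0], 0],
    [1, [0, 0, 0], 0],
    [1, [0, 0, 0], 0],
    [1, [0, 0, 0], 0],
    [1, [0, 0, 0], 0],
  ],
)

```text
t: 47.6
tool_pos: [0.5969, -0.3301, 0.1057]
tool_rot: [0.034, 0.999, -0.001, -0.001]
ft_force: [-0.7, -0.4, 5.9]
grip_width: 0.0117
gripper_force: 37.9
```

Request:
play_rows(
  commands=[
    [1, [0.0011, -0.0153, 0], 0.0444],
    [1, [0.0043, -0.0303, 0], 0.0889],
    [1, [0.0095, -0.0447, 0], 0.1333],
    [1, [0.0167, -0.0583, 0], 0.1778],
    [1, [0.0257, -0.0707, 0], 0.2222],
  ],
)

```text
t: 48.1
tool_pos: [0.5816, -0.3639, 0.1057]
tool_rot: [0.376, 0.927, -0.0, -0.001]
ft_force: [-2.0, 7.7, 8.0]
grip_width: 0.0116
gripper_force: 37.9
```

Request:
play_rows(
  commands=[
    [1, [0.0011, -0.0153, 0], 0.0444],
    [1, [0.0043, -0.0303, 0], 0.0889],
    [1, [0.0095, -0.0447, 0], 0.1333],
    [1, [0.0167, -0.0583, 0], 0.1778],
    [1, [0.0257, -0.0707, 0], 0.2222],
  ],
)

```text
t: 48.6
tool_pos: [0.5481, -0.38, 0.1057]
tool_rot: [0.67, 0.742, -0.0, -0.001]
ft_force: [4.0, 9.9, 7.5]
grip_width: 0.0118
gripper_force: 37.6
```

Request:
play_rows(
  commands=[
    [1, [0.0011, -0.0153, 0], 0.0444],
    [1, [0.0043, -0.0303, 0], 0.0889],
    [1, [0.0095, -0.0447, 0], 0.1333],
    [1, [0.0167, -0.0583, 0], 0.1778],
    [1, [0.0257, -0.0707, 0], 0.2222],
  ],
)

```text
t: 49.1
tool_pos: [0.5121, -0.3709, 0.1057]
tool_rot: [0.883, 0.468, 0.0, -0.0]
ft_force: [11.4, 9.9, 1.8]
grip_width: 0.0117
gripper_force: 37.0
```

```bash
python3 -c "
from h import *
crank()"
```

```text
q6 80.82492954690997 [ 1.87 -2.08  0.08] [11.4  9.9  1.8]
r,phi 53.701690625245575 -123.60754501951786
at [ 512.1 -370.9  105.7] 55.9 w 0.011713986731662468 t 49.1
```

Request:
play_rows(
  commands=[
    [1, [0.0011, -0.0153, 0], 0.0444],
    [1, [0.0043, -0.0303, 0], 0.0889],
    [1, [0.0095, -0.0447, 0], 0.1333],
    [1, [0.0167, -0.0583, 0], 0.1778],
    [1, [0.0257, -0.0707, 0], 0.2222],
  ],
)

```text
t: 49.6
tool_pos: [0.4904, -0.341, 0.1058]
tool_rot: [0.99, 0.138, 0.0, 0.0]
ft_force: [13.7, 4.4, -3.8]
grip_width: 0.0112
gripper_force: 36.3
```

Request:
play_rows(
  commands=[
    [1, [0.0011, -0.0153, 0], 0.0444],
    [1, [0.0043, -0.0303, 0], 0.0889],
    [1, [0.0095, -0.0447, 0], 0.1333],
    [1, [0.0167, -0.0583, 0], 0.1778],
    [1, [0.0257, -0.0707, 0], 0.2222],
  ],
)

```text
t: 50.1
tool_pos: [0.4929, -0.304, 0.1058]
tool_rot: [0.978, -0.209, 0.0, 0.001]
ft_force: [10.3, -1.9, -4.0]
grip_width: 0.0117
gripper_force: 36.3
```

Request:
play_rows(
  commands=[
    [1, [0, 0, 0], 0],
    [-0.41, [0, 0, 0], 0],
    [-0.41, [0, 0, 0], 0],
    [-0.41, [0, 0, 0], 0],
    [-0.41, [0, 0, 0], 0],
  ],
)

```text
t: 50.6
tool_pos: [0.4912, -0.304, 0.1052]
tool_rot: [0.978, -0.207, -0.002, 0.001]
ft_force: [1.2, -0.1, -0.1]
grip_width: 0.0606
gripper_force: 0.0
```

Request:
play_rows(
  commands=[
    [-0.41, [0, 0, -0.03], 0],
    [-0.41, [0, 0, -0.07], 0],
    [-0.41, [0, 0, -0.1], 0],
    [-0.41, [0, 0, -0.11], 0],
    [-0.41, [0, 0, -0.11], 0],
  ],
)

```text
t: 51.1
tool_pos: [0.4917, -0.3042, 0.1605]
tool_rot: [0.978, -0.207, -0.001, 0.001]
ft_force: [0.3, -0.3, -0.6]
grip_width: 0.0603
gripper_force: 0.0
```

Request:
play_rows(
  commands=[
    [-0.41, [0, 0, 0], -0.2],
    [-0.41, [0, 0, 0], -0.2],
    [-0.41, [0, 0, 0], -0.2],
    [-0.41, [0, 0, 0], -0.2],
    [-0.41, [0, 0, 0], -0.2],
  ],
)

```text
t: 51.6
tool_pos: [0.4912, -0.3037, 0.1592]
tool_rot: [0.994, 0.108, -0.002, -0.0]
ft_force: [0.2, 1.0, -0.2]
grip_width: 0.0603
gripper_force: 0.0
```

Request:
play_rows(
  commands=[
    [-0.41, [0, 0, 0], -0.2],
    [-0.41, [0, 0, 0], -0.2],
    [-0.41, [0, 0, 0], -0.2],
    [-0.41, [0, 0, 0], -0.2],
    [-0.41, [0, 0, 0], -0.2],
  ],
)

```text
t: 52.1
tool_pos: [0.4913, -0.3038, 0.1596]
tool_rot: [0.913, 0.408, -0.002, -0.001]
ft_force: [-0.6, 0.2, -0.7]
grip_width: 0.0599
gripper_force: 0.0
```

Request:
play_rows(
  commands=[
    [-0.41, [0, 0, 0], -0.2],
    [-0.41, [0, 0, 0], -0.2],
    [-0.41, [0, 0, 0], -0.2],
    [-0.41, [0, 0, 0], -0.2],
    [-0.41, [0, 0, 0], -0.2],
  ],
)

```text
t: 52.6
tool_pos: [0.4914, -0.3038, 0.1598]
tool_rot: [0.743, 0.67, -0.002, -0.001]
ft_force: [-0.1, 0.5, -0.6]
grip_width: 0.0603
gripper_force: 0.0
```

Request:
play_rows(
  commands=[
    [-0.41, [0, 0, 0], -0.2],
    [-0.41, [0, 0, 0], -0.2],
    [-0.41, [0, 0, 0], -0.2],
    [-0.41, [0, 0, 0], -0.2],
    [-0.41, [0, 0, 0], -0.2],
  ],
)

```text
t: 53.1
tool_pos: [0.4915, -0.3039, 0.16]
tool_rot: [0.5, 0.866, -0.001, -0.002]
ft_force: [-0.2, 0.4, -0.1]
grip_width: 0.06
gripper_force: 0.0
```

Request:
play_rows(
  commands=[
    [-0.41, [0, 0, 0], -0.2],
    [-0.41, [0, 0, 0], -0.2],
    [-0.41, [0, 0, 0], -0.2],
    [-0.41, [0, 0, 0], -0.2],
    [-0.41, [0, 0, 0], -0.2],
  ],
)

```text
t: 53.6
tool_pos: [0.4915, -0.3039, 0.16]
tool_rot: [0.208, 0.978, -0.001, -0.002]
ft_force: [-0.0, -0.3, 0.4]
grip_width: 0.0605
gripper_force: 0.0
```

```bash
python3 - <<'E'
from h import *
crank()
p=manip.snapshot("wrist"); w=world(p); cv2.imwrite("pics/c2.png",p["frame"])
for d in manip.trace(p,"crank_grip")[:2]:
    q=w[d["pixels"]]; q=q[(~np.isnan(q[:,0]))&(q[:,2]>.12)]; print(round(d["conf"],2),len(q),rect(q[:,:2]) if len(q)>5 else '')
P=w.reshape(-1,3); P=P[~np.isnan(P[:,0])]
th=np.radians(-3.7); ex=np.array([np.cos(th),np.sin(th)]); ey=np.array([-np.sin(th),np.cos(th)])
q=(P[:,:2]*1e3-[550.3,-223.5]); a=np.c_[q@ex,q@ey,P[:,2]*1e3]
m=(abs(a[:,0])<65)&(abs(a[:,1])<130)&(a[:,2]>45.5)&(a[:,2]<54); h=np.histogram(a[m][:,1],np.arange(-40,130,3)); print([(int(e),int(n)) for n,e in zip(*h) if n])
E
```

```text
q6 -15.698026446279831 [-0.03 -0.03  0.02] [-0.  -0.3  0.4]
r,phi 55.02801726556694 156.10981671985974
at [ 491.5 -303.9  160. ] 156.0 w 0.060494000284647506 t 53.6
0.67 1142 (array([ 491.2, -303.6]), array([11.3, 26.1]), 66.0)
[(8, 667), (11, 674), (14, 676), (17, 670), (20, 671), (23, 689), (26, 514), (29, 4), (35, 573), (38, 702), (41, 376), (44, 9), (47, 7), (50, 8), (53, 6), (56, 3), (59, 8), (62, 3), (65, 8), (68, 16), (71, 7), (74, 9), (77, 8), (80, 9), (95, 1251), (98, 691), (101, 451), (104, 312), (107, 152), (110, 13)]
```

View pics/c2.png

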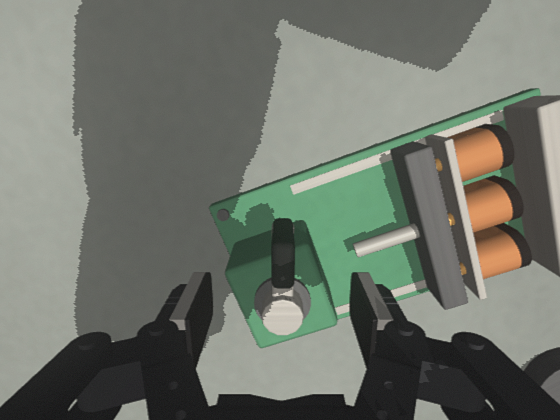

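The wrist view shows the jaw closing, with the heels pushed square near the fixed jaw. The plate's face is at about y = 42 mm, so roughly 146° of crank remain.

Request:
play_rows(
  commands=[
    [-0.41, [0, 0, 0.03], 0],
    [-0.41, [0, 0, 0.07], 0],
    [-0.41, [0, 0, 0.1], 0],
    [-0.41, [0, 0, 0.11], 0],
    [1, [0, 0, 0.11], 0],
  ],
)

```text
t: 54.2
tool_pos: [0.4911, -0.3038, 0.1048]
tool_rot: [0.208, 0.978, -0.0, -0.002]
ft_force: [0.2, -0.2, 0.1]
grip_width: 0.047
gripper_force: 0.0
```

Request:
play_rows(
  commands=[
    [1, [0, 0, 0], 0],
    [1, [0, 0, 0], 0],
    [1, [0, 0, 0], 0],
    [1, [0, 0, 0], 0],
    [1, [0, 0, 0], 0],
  ],
  newtons=45,
)

```text
t: 54.7
tool_pos: [0.4917, -0.3039, 0.106]
tool_rot: [0.207, 0.978, -0.001, -0.001]
ft_force: [-1.1, 2.1, 6.6]
grip_width: 0.0114
gripper_force: 44.6
```

Request:
play_rows(
  commands=[
    [1, [-0.0011, 0.0153, 0], 0.0444],
    [1, [-0.0043, 0.0303, 0], 0.0889],
    [1, [-0.0095, 0.0447, 0], 0.1333],
    [1, [-0.0167, 0.0583, 0], 0.1778],
    [1, [-0.0257, 0.0707, 0], 0.2222],
  ],
)

```text
t: 55.2
tool_pos: [0.518, -0.2762, 0.106]
tool_rot: [0.531, 0.847, -0.001, -0.001]
ft_force: [0.9, 2.4, 6.6]
grip_width: 0.0112
gripper_force: 44.9
```

Request:
play_rows(
  commands=[
    [1, [-0.0011, 0.0153, 0], 0.0444],
    [1, [-0.0043, 0.0303, 0], 0.0889],
    [1, [-0.0095, 0.0447, 0], 0.1333],
    [1, [-0.0167, 0.0583, 0], 0.1778],
    [1, [-0.0257, 0.0707, 0], 0.2222],
  ],
)

```text
t: 55.7
tool_pos: [0.5559, -0.272, 0.106]
tool_rot: [0.789, 0.615, -0.0, -0.0]
ft_force: [1.0, 5.2, 7.3]
grip_width: 0.0115
gripper_force: 44.8
```

Request:
play_rows(
  commands=[
    [1, [-0.0011, 0.0153, 0], 0.0444],
    [1, [-0.0043, 0.0303, 0], 0.0889],
    [1, [-0.0095, 0.0447, 0], 0.1333],
    [1, [-0.0167, 0.0583, 0], 0.1778],
    [1, [-0.0257, 0.0707, 0], 0.2222],
  ],
)

```text
t: 56.2
tool_pos: [0.5876, -0.2932, 0.106]
tool_rot: [0.951, 0.308, -0.0, -0.0]
ft_force: [3.6, 5.7, 6.7]
grip_width: 0.0111
gripper_force: 44.6
```

```bash
cat >> h.py <<'E'
def jaws(n):
    p=manip.snapshot(n); w=world(p); P=w.reshape(-1,3); P=P[~np.isnan(P[:,0])]
    th=np.radians(-3.7); ex=np.array([np.cos(th),np.sin(th)]); ey=np.array([-np.sin(th),np.cos(th)])
    q=(P[:,:2]*1e3-[550.3,-223.5]); a=np.c_[q@ex,q@ey,P[:,2]*1e3]
    m=(abs(a[:,0])<65)&(abs(a[:,1])<130)&(a[:,2]>45.5)&(a[:,2]<54); h=np.histogram(a[m][:,1],np.arange(-10,130,1)); print(n,[(int(e),int(n)) for n,e in zip(*h) if n>8])
    return p
E
python3 -c "
from h import *
crank(); jaws('wrist'); jaws('top')"
```

```text
q6 110.4996328733165 [ 1.14 -0.64  0.15] [3.6 5.7 6.7]
r,phi 56.39717992892866 35.78239652944031
at [ 587.6 -293.2  106. ] 35.9 w 0.011076691934827252 t 56.2
wrist [(22, 455), (23, 470), (24, 442), (25, 407), (26, 417), (27, 427), (28, 422), (29, 414), (30, 423), (31, 423), (32, 429), (33, 408), (34, 441), (35, 414), (36, 428), (37, 440), (38, 415), (39, 442), (40, 395), (41, 345), (42, 57), (49, 11), (50, 798), (51, 483), (52, 467), (53, 436), (54, 453), (55, 407), (56, 104), (95, 9), (96, 329), (97, 656), (98, 258), (99, 176), (100, 151), (101, 136), (102, 107), (103, 101), (104, 101), (105, 83), (106, 52), (107, 53), (108, 35), (109, 16)]
top [(20, 10), (21, 22), (22, 25), (23, 29), (24, 30), (25, 23), (26, 28), (27, 28), (28, 22), (29, 30), (30, 31), (31, 29), (32, 25), (33, 22), (34, 27), (35, 27), (36, 28), (37, 29), (38, 26), (39, 30), (40, 21), (48, 9), (49, 31), (50, 21), (51, 33), (52, 25), (53, 29), (54, 22), (95, 23), (96, 24), (97, 23), (98, 25), (99, 19), (100, 22), (101, 26), (102, 22), (103, 23), (104, 22), (105, 21), (106, 22), (107, 27), (108, 26), (109, 21), (110, 27), (111, 22), (112, 23), (113, 20), (114, 22), (115, 29), (116, 20), (117, 23), (118, 22), (119, 25)]
```

Request:
play_rows(
  commands=[
    [1, [-0.0011, 0.0153, 0], 0.0444],
    [1, [-0.0043, 0.0303, 0], 0.0889],
    [1, [-0.0095, 0.0447, 0], 0.1333],
    [1, [-0.0167, 0.0583, 0], 0.1778],
    [1, [-0.0167, 0.0583, 0], 0.1778],
  ],
)

```text
t: 56.8
tool_pos: [0.5981, -0.3225, 0.106]
tool_rot: [0.999, 0.034, 0.0, 0.0]
ft_force: [6.9, 5.5, 6.7]
grip_width: 0.0114
gripper_force: 45.0
```

```bash
python3 -c "
from h import *
crank(); p=jaws('wrist'); cv2.imwrite('pics/c3.png',p['frame'])"
```

```text
q6 140.96535716007355 [ 1.19 -1.39 -0.45] [6.9 5.5 6.7]
r,phi 56.408111965074056 3.746422352370084
at [ 598.1 -322.5  106. ] 3.8 w 0.011385656373974313 t 56.8
wrist [(25, 203), (26, 663), (27, 394), (28, 312), (29, 319), (30, 336), (31, 294), (32, 327), (33, 310), (34, 299), (35, 314), (36, 322), (37, 304), (38, 337), (39, 304), (40, 313), (41, 313), (42, 316), (43, 326), (44, 236), (45, 127), (50, 261), (51, 784), (52, 393), (53, 334), (54, 310), (55, 322), (56, 190), (57, 44)]
```

View pics/c3.png

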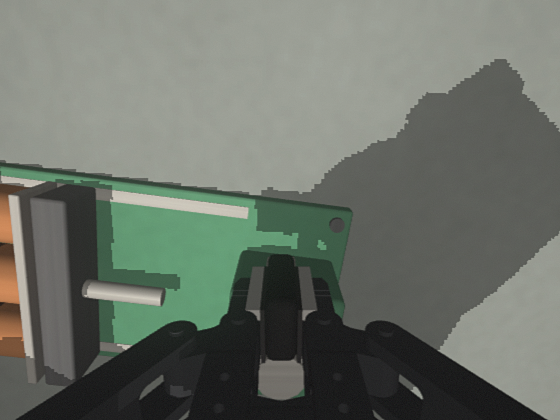

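The gap behind the plate has shrunk from about 8 to 5 mm, so the push-back is about 3 mm and the heels are clamped. I'll release the crank and go for the lid.

Request:
play_rows(
  commands=[
    [-0.41, [0, 0, 0], 0],
    [-0.41, [0, 0, 0], 0],
    [-0.41, [0, 0, 0], 0],
    [-0.41, [0, 0, 0], 0],
    [-0.41, [0, 0, 0], 0],
  ],
)

```text
t: 57.35
tool_pos: [0.5964, -0.3222, 0.1048]
tool_rot: [0.999, 0.036, -0.002, 0.0]
ft_force: [0.4, 1.3, 0.3]
grip_width: 0.0602
gripper_force: 0.0
```

Request:
play_rows(
  commands=[
    [-0.41, [0, 0, -0.04], 0],
    [-0.41, [0, 0, -0.1], 0],
    [-0.41, [0, 0, -0.18], 0],
    [-0.41, [0, 0, -0.2], 0],
    [-0.41, [0, 0, -0.2], 0],
  ],
)

```text
t: 57.85
tool_pos: [0.5974, -0.3225, 0.2064]
tool_rot: [0.999, 0.036, -0.001, 0.001]
ft_force: [-0.1, 0.4, -0.2]
grip_width: 0.0605
gripper_force: 0.0
```

Request:
play_rows(
  commands=[
    [-0.41, [0, 0, 0], -0.238],
    [-0.41, [0, 0, 0], -0.238],
    [-0.41, [0, 0, 0], -0.238],
    [-0.41, [0, 0, 0], -0.238],
    [-0.41, [0, 0, 0], -0.238],
  ],
)

```text
t: 58.35
tool_pos: [0.5964, -0.3218, 0.2029]
tool_rot: [0.916, 0.402, -0.002, -0.001]
ft_force: [-0.4, 0.9, 0.2]
grip_width: 0.0607
gripper_force: 0.0
```

Request:
play_rows(
  commands=[
    [-0.41, [0, 0, 0], -0.238],
    [-0.41, [0, 0, 0], -0.238],
    [-0.41, [0, 0, 0], -0.238],
    [-0.41, [0, 0, 0], -0.238],
    [-0.41, [0, 0, 0], -0.238],
  ],
)

```text
t: 58.85
tool_pos: [0.5964, -0.3218, 0.2029]
tool_rot: [0.706, 0.708, -0.002, -0.002]
ft_force: [0.5, 0.1, -0.4]
grip_width: 0.0604
gripper_force: 0.0
```

Request:
play_rows(
  commands=[
    [-0.41, [0, 0, 0], -0.238],
    [-0.41, [0, 0, 0], -0.238],
    [-0.41, [0, 0, 0], -0.238],
    [-0.41, [0, 0, 0], -0.238],
    [-0.41, [0, 0, 0], -0.238],
  ],
)

```text
t: 59.35
tool_pos: [0.5963, -0.3218, 0.2029]
tool_rot: [0.398, 0.917, -0.001, -0.003]
ft_force: [-0.2, -1.3, 0.1]
grip_width: 0.0601
gripper_force: 0.0
```

Request:
play_rows(
  commands=[
    [-0.41, [0, 0, 0], -0.238],
    [-0.41, [0, 0, 0], -0.238],
    [-0.41, [0, 0, 0], -0.238],
    [-0.41, [0, 0, 0], -0.238],
    [-0.41, [0, 0, 0], -0.238],
  ],
)

```text
t: 59.85
tool_pos: [0.5964, -0.3218, 0.2029]
tool_rot: [0.036, 0.999, 0.0, -0.003]
ft_force: [0.5, -0.2, 0.5]
grip_width: 0.06
gripper_force: 0.0
```

```bash
python3 - <<'E'
from h import *
crank(); p=jaws('top'); w=world(p)
cv2.imwrite('pics/top5.png',cv2.resize(p['frame'][150:310,90:470],None,fx=2,fy=2,interpolation=cv2.INTER_CUBIC))
for d in manip.trace(p,"lid")[:2]:
    q=w[d["pixels"]]; q=q[~np.isnan(q[:,0])];c=q[q[:,2]>.03]; print("lid",round(d["conf"],2),len(q),rect(q[:,:2]),rect(c[:,:2]) if len(c)>5 else '',np.percentile(q[:,2],[2,50,98]).round(3))
P=w.reshape(-1,3); P=P[~np.isnan(P[:,0])]
m=(abs(P[:,0]-.535)<.11)&(abs(P[:,1]-.2235)<.09)&(P[:,2]>.040)&(P[:,2]<.052); print("tin rim",rect(P[m][:,:2]))
plan((530,-90,180,177))
E
```

```text
q6 -31.054113427541242 [ 0.02  0.03 -0.06] [ 0.5 -0.2  0.5]
r,phi 54.76987164335 4.629637711336848
at [ 596.4 -321.8  202.9] 175.9 w 0.059957134859298884 t 59.85
top [(24, 17), (25, 28), (26, 25), (27, 28), (28, 27), (29, 26), (30, 28), (31, 29), (32, 22), (33, 28), (34, 32), (35, 25), (36, 28), (37, 27), (38, 27), (39, 26), (40, 27), (41, 25), (42, 31), (43, 26), (49, 22), (50, 26), (51, 30), (52, 25), (53, 27), (54, 33), (95, 24), (96, 23), (97, 24), (98, 22), (99, 23), (100, 25), (101, 26), (102, 23), (103, 27), (104, 21), (105, 22), (106, 24), (107, 27), (108, 25), (109, 24), (110, 23), (111, 23), (112, 27), (113, 25), (114, 23), (115, 27), (116, 24), (117, 23), (118, 29), (119, 23)]
lid 0.62 3518 (array([555.7,  18. ]), array([118.8, 159.2]), 87.0) (array([555.1,  16.5]), array([13.9, 54.2]), 87.7) [0.007 0.01  0.038]
lid 0.25 4371 (array([ 551.4, -211.3]), array([228. , 144.5]), 85.9) (array([ 548.9, -200.7]), array([197.9, 132.2]), 84.7) [0.009 0.014 0.054]
tin rim (array([572.4, 220.4]), array([113.4,  79. ]), 87.0)
at [ 596.4 -321.8  203.1] 175.7 w 0.06027279893042496 t 59.95
(530, -90, 180, 177) shift [0.1674 0.4523 0.0462] twist -0.0074
```

View pics/top5.png

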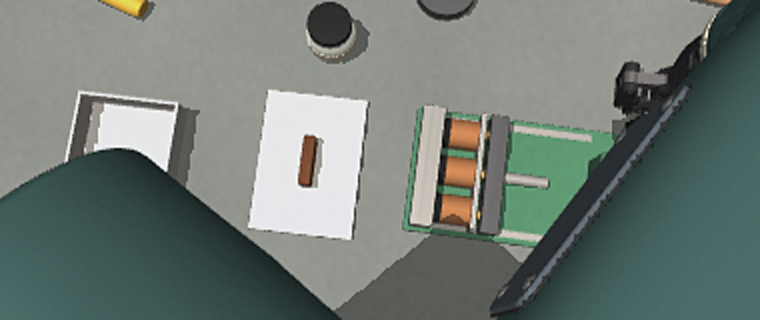

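The heels are clamped (crop 462,172). The lid has been knocked to about (555, 17) mm, still flat (308,165), and the tin is empty. I'll pick the lid up at its new place.

Request:
play_rows(
  commands=[
    [-0.41, [0.167, 0.452, 0.046], -0.007],
    [-0.41, [0.167, 0.452, 0.046], -0.007],
    [-0.41, [0.167, 0.452, 0.046], -0.007],
    [-0.41, [0.167, 0.452, 0.046], -0.007],
    [-0.41, [0.167, 0.452, 0.046], -0.007],
  ],
)

```text
t: 60.45
tool_pos: [0.5295, -0.088, 0.1808]
tool_rot: [0.031, 1.0, -0.0, -0.002]
ft_force: [1.2, 0.1, 0.4]
grip_width: 0.0601
gripper_force: 0.0
```

```bash
python3 -c "
from h import *
plan((555.3,16.8,110,177))"
```

```text
at [529.5 -88.  180.8] 176.5 w 0.06010255404263774 t 60.45
(555.3, 16.8, 110, 177) shift [-0.0387  0.2124  0.1417] twist -0.0028
```

Request:
play_rows(
  commands=[
    [-0.41, [-0.039, 0.212, 0.142], -0.003],
    [-0.41, [-0.039, 0.212, 0.142], -0.003],
    [-0.41, [-0.039, 0.212, 0.142], -0.003],
    [-0.41, [-0.039, 0.212, 0.142], -0.003],
    [-0.41, [-0.039, 0.212, 0.142], -0.003],
  ],
)

```text
t: 60.95
tool_pos: [0.5557, 0.0147, 0.11]
tool_rot: [0.024, 1.0, -0.0, -0.003]
ft_force: [-1.0, 0.2, -0.4]
grip_width: 0.0599
gripper_force: 0.0
```

Request:
play_rows(
  commands=[
    [-0.41, [0, 0, 0], 0],
    [-0.41, [0, 0, 0], 0],
    [-0.41, [0, 0, 0], 0],
    [-0.41, [0, 0, 0], 0],
    [-0.41, [0, 0, 0], 0],
  ],
)

```text
t: 61.45
tool_pos: [0.5563, 0.0141, 0.1109]
tool_rot: [0.024, 1.0, -0.0, -0.002]
ft_force: [-0.3, 0.0, -0.9]
grip_width: 0.0604
gripper_force: 0.0
```

```bash
python3 - <<'E'
from h import *
p=manip.snapshot("wrist"); w=world(p); P=w.reshape(-1,3); P=P[~np.isnan(P[:,0])]
m=(abs(P[:,0]-.555)<.06)&(abs(P[:,1]-.017)<.025)&(P[:,2]>.033)&(P[:,2]<.042); print("bar",m.sum(),rect(P[m][:,:2]))
plan((555.3,16.8,29,177))
E
```

```text
bar 1895 (array([554.1,  18.7]), array([14. , 55.5]), 87.1)
at [556.3  14.2 110.9] 177.3 w 0.05985647050931437 t 61.5
(555.3, 16.8, 29, 177) shift [0.0023 0.0051 0.1637] twist 0.0017
```

Request:
play_rows(
  commands=[
    [-0.41, [0.002, 0.006, 0.04], 0.001],
    [-0.41, [0.002, 0.006, 0.09], 0.001],
    [-0.41, [0.002, 0.006, 0.14], 0.001],
    [-0.41, [0.002, 0.006, 0.163], 0.001],
    [-0.41, [0.002, 0.006, 0.163], 0.001],
  ],
)

```text
t: 62.0
tool_pos: [0.5544, 0.0174, 0.0282]
tool_rot: [0.025, 1.0, -0.0, -0.003]
ft_force: [0.6, 0.7, 0.2]
grip_width: 0.06
gripper_force: 0.0
```

Request:
play_rows(
  commands=[
    [1, [0, 0, 0], 0],
    [1, [0, 0, 0], 0],
    [1, [0, 0, 0], 0],
    [1, [0, 0, 0], 0],
    [1, [0, 0, 0], 0],
  ],
  newtons=60,
)

```text
t: 62.5
tool_pos: [0.5557, 0.0174, 0.0303]
tool_rot: [0.025, 1.0, -0.0, -0.001]
ft_force: [0.2, 0.8, 7.7]
grip_width: 0.0125
gripper_force: 59.8
```

Request:
play_rows(
  commands=[
    [1, [0, 0, 0], 0],
    [1, [0, 0, 0], 0],
    [1, [0, 0, -0.02], 0],
    [1, [0, 0, -0.04], 0],
    [1, [0, 0, -0.04], 0],
  ],
)

```text
t: 63.0
tool_pos: [0.5561, 0.0173, 0.051]
tool_rot: [0.025, 1.0, -0.0, -0.001]
ft_force: [0.4, 0.4, -2.5]
grip_width: 0.0127
gripper_force: 58.8
```

Request:
play_rows(
  commands=[
    [1, [0, 0, -0.06], 0],
    [1, [0, 0, -0.12], 0],
    [1, [0, 0, -0.18], 0],
    [1, [0, 0, -0.2], 0],
    [1, [0, 0, -0.2], 0],
  ],
)

```text
t: 63.5
tool_pos: [0.5562, 0.0174, 0.1501]
tool_rot: [0.025, 1.0, -0.0, -0.001]
ft_force: [0.3, -0.1, -2.3]
grip_width: 0.0127
gripper_force: 59.1
```

Request:
play_rows(
  commands=[
    [1, [0, 0, 0], 0],
    [1, [0, 0, 0], 0],
    [1, [0, 0, 0], 0],
    [1, [0, 0, 0], 0],
    [1, [0, 0, 0], 0],
  ],
)

```text
t: 64.0
tool_pos: [0.5554, 0.0175, 0.1489]
tool_rot: [0.025, 1.0, -0.0, -0.002]
ft_force: [-0.3, 0.2, -1.5]
grip_width: 0.0128
gripper_force: 59.1
```

```bash
python3 -c "
from h import *
o=manip.observe(); x=o['tool_pos'][0]*1e3; plan((x-20.4,223.2,o['tool_pos'][2]*1e3,177))"
```

```text
at [555.4  17.5 148.9] 177.1 w 0.012823755030226423 t 64.0
(np.float64(535.0432477291356), 223.2, np.float64(148.90579340132015), 177) shift [ 0.0612  0.4089 -0.    ] twist 0.0008
```

Request:
play_rows(
  commands=[
    [1, [0.012, 0.08, 0], 0],
    [1, [0.024, 0.16, 0], 0],
    [1, [0.036, 0.24, 0], 0],
    [1, [0.048, 0.32, 0], 0],
    [1, [0.061, 0.409, 0], 0],
  ],
)

```text
t: 64.5
tool_pos: [0.535, 0.2246, 0.1492]
tool_rot: [0.025, 1.0, -0.0, -0.002]
ft_force: [0.3, 0.4, -1.8]
grip_width: 0.0121
gripper_force: 59.2
```

Request:
play_rows(
  commands=[
    [1, [0, 0, 0.03], 0],
    [1, [0, 0, 0.06], 0],
    [1, [0, 0, 0.09], 0],
    [1, [0, 0, 0.1], 0],
    [1, [0, 0, 0.1], 0],
  ],
)

```text
t: 65.0
tool_pos: [0.5348, 0.2231, 0.0987]
tool_rot: [0.025, 1.0, -0.001, -0.002]
ft_force: [-0.1, -0.4, -2.1]
grip_width: 0.0129
gripper_force: 59.3
```

```bash
python3 - <<'E'
from h import *
plan((535,223.2,72,177))
p=manip.snapshot("scene"); w=world(p)
for l in("lid","tin"):
    d=manip.trace(p,l)[0]; q=w[d["pixels"]]; q=q[~np.isnan(q[:,0])]; print(l,d["conf"],rect(q[:,:2]),np.percentile(q[:,2],[2,50,98]).round(3))
cv2.imwrite('pics/s2.png',cv2.resize(p['frame'][150:290,330:480],None,fx=4,fy=4,interpolation=cv2.INTER_CUBIC))
E
```

```text
at [534.8 223.1  98.7] 177.1 w 0.01288216104253488 t 65.0
(535, 223.2, 72, 177) shift [-0.0005  0.0003  0.0534] twist 0.0008
lid 0.94 (array([489.5, 234.7]), array([137.4, 258.6]), 87.3) [0.073 0.077 0.106]
tin 0.65 (array([570.4, 221.2]), array([111.6,  91.6]), 86.9) [-0.001  0.015  0.046]
```

View pics/s2.png

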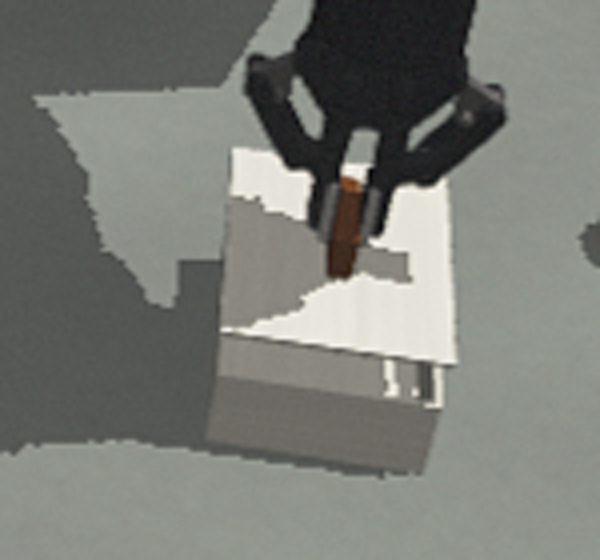

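The lid hovers level and squarely over the tin (lid front edge near y=345, tin rim near 385). Lowering gently.

Request:
play_rows(
  commands=[
    [1, [0, 0, 0.015], 0],
    [1, [0, 0, 0.03], 0],
    [1, [0, 0, 0.042], 0],
    [1, [0, 0, 0.053], 0],
    [1, [0, 0, 0.053], 0],
  ],
)

```text
t: 65.65
tool_pos: [0.5345, 0.2231, 0.0717]
tool_rot: [0.025, 1.0, -0.001, -0.002]
ft_force: [0.2, -0.0, -2.3]
grip_width: 0.0125
gripper_force: 59.3
```

Request:
play_rows(
  commands=[
    [1, [0, 0, 0.002], 0],
    [1, [0, 0, 0.004], 0],
    [1, [0, 0, 0.004], 0],
    [1, [0, 0, 0.004], 0],
    [1, [0, 0, 0.004], 0],
  ],
)

```text
t: 66.15
tool_pos: [0.535, 0.2232, 0.0708]
tool_rot: [0.025, 1.0, -0.0, -0.002]
ft_force: [-1.7, -0.3, -2.1]
grip_width: 0.0123
gripper_force: 59.3
```

Request:
play_rows(
  commands=[
    [-0.41, [0, 0, 0], 0],
    [-0.41, [0, 0, 0], 0],
    [-0.41, [0, 0, 0], 0],
    [-0.41, [0, 0, 0], 0],
    [-0.41, [0, 0, 0], 0],
  ],
)

```text
t: 66.65
tool_pos: [0.535, 0.2232, 0.0708]
tool_rot: [0.025, 1.0, -0.0, -0.002]
ft_force: [-0.2, 0.4, 0.5]
grip_width: 0.0601
gripper_force: 0.0
```

Request:
play_rows(
  commands=[
    [-0.41, [0, 0, -0.05], 0],
    [-0.41, [0, 0, -0.12], 0],
    [-0.41, [0, 0, -0.2], 0],
    [-0.41, [0, 0, -0.26], 0],
    [-0.41, [0, 0, -0.26], 0],
  ],
)

```text
t: 67.15
tool_pos: [0.537, 0.2237, 0.2046]
tool_rot: [0.025, 1.0, 0.0, 0.001]
ft_force: [-0.2, -1.0, 0.1]
grip_width: 0.0603
gripper_force: 0.0
```

Request:
play_rows(
  commands=[
    [-0.41, [0.1, -0.4, 0], 0],
    [-0.41, [0.1, -0.4, 0], 0],
    [-0.41, [0.1, -0.4, 0], 0],
    [-0.41, [0.1, -0.4, 0], 0],
    [-0.41, [0.1, -0.4, 0], 0],
  ],
)

```text
t: 67.65
tool_pos: [0.4739, 0.0224, 0.2007]
tool_rot: [0.027, 1.0, -0.001, -0.002]
ft_force: [0.4, -0.1, 0.4]
grip_width: 0.0603
gripper_force: 0.0
```

```bash
python3 - <<'E'
from h import *
plan(); p=jaws('top'); w=world(p); P=w.reshape(-1,3); P=P[~np.isnan(P[:,0])]
def sel(z0,z1): 
    m=(abs(P[:,0]-.535)<.11)&(abs(P[:,1]-.2235)<.09)&(P[:,2]>z0)&(P[:,2]<z1); return P[m]
print("bar",rect(sel(.07,.09)[:,:2])); q=sel(.04,.056); print("plate",rect(q[:,:2]))
print("plane",np.linalg.lstsq(np.c_[q[:,:2]-q[:,:2].mean(0),np.ones(len(q))],q[:,2],rcond=None)[0].round(4))
cv2.imwrite('pics/top6.png',cv2.resize(p['frame'][150:310,90:470],None,fx=2,fy=2,interpolation=cv2.INTER_CUBIC))
E
```

```text
at [473.9  22.4 200.7] 176.9 w 0.060251149666578414 t 67.65
top [(24, 25), (25, 22), (26, 29), (27, 25), (28, 28), (29, 27), (30, 28), (31, 26), (32, 26), (33, 30), (34, 25), (35, 27), (36, 24), (37, 28), (38, 26), (39, 26), (40, 30), (41, 25), (42, 29), (43, 30), (49, 23), (50, 28), (51, 26), (52, 29), (53, 27), (54, 29), (55, 12), (95, 18), (96, 29), (97, 19), (98, 23), (99, 29), (100, 22), (101, 23), (102, 23), (103, 29), (104, 25), (105, 21), (106, 22), (107, 25), (108, 24), (109, 25), (110, 26), (111, 23), (112, 22), (113, 24), (114, 25), (115, 22), (116, 24), (117, 24), (118, 25), (119, 26)]
bar (array([0., 0.]), array([0., 0.]), 0.0)
plate (array([0., 0.]), array([0., 0.]), 0.0)
plane [0. 0. 0.]<stdin>:6: RuntimeWarning: Mean of empty slice.
  ret = um.true_divide(
```

View pics/top6.png

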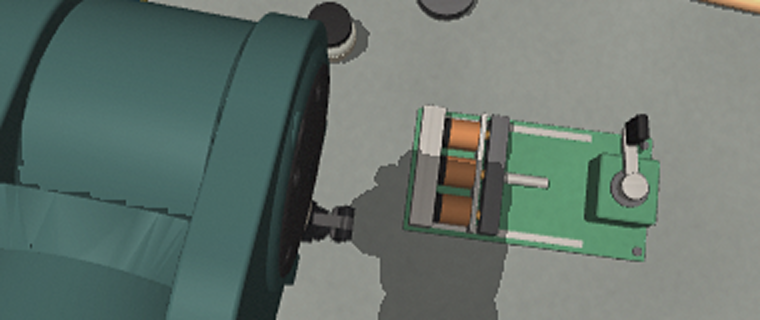

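The press is still clamped with all three heels, but the arm hides the tin. I'll move aside and check the lid.

Request:
play_rows(
  commands=[
    [-0.41, [0, -0.4, 0], 0],
    [-0.41, [0, -0.4, 0], 0],
    [-0.41, [0, -0.4, 0], 0],
    [-0.41, [0, -0.4, 0], 0],
    [-0.41, [0, -0.4, 0], 0],
  ],
)

```text
t: 68.2
tool_pos: [0.4661, -0.1779, 0.2005]
tool_rot: [0.027, 1.0, -0.001, -0.002]
ft_force: [0.3, -0.3, -0.3]
grip_width: 0.0603
gripper_force: 0.0
```

```bash
python3 - <<'E'
from h import *
for n in("top","scene"):
    p=manip.snapshot(n); w=world(p); P=w.reshape(-1,3); P=P[~np.isnan(P[:,0])]
    def sel(z0,z1): 
        m=(abs(P[:,0]-.535)<.11)&(abs(P[:,1]-.2235)<.09)&(P[:,2]>z0)&(P[:,2]<z1); return P[m]
    b=sel(.07,.09); q=sel(.046,.056); print(n,"bar",rect(b[:,:2]),np.percentile(b[:,2],95)); print("plate",rect(q[:,:2]))
    print("plane",np.linalg.lstsq(np.c_[q[:,:2]-q[:,:2].mean(0),np.ones(len(q))],q[:,2],rcond=None)[0].round(4))
E
```

```text
top bar (array([534.6, 220.3]), array([14. , 54.4]), 86.9) 0.07976055166927994
plate (array([535.1, 220.8]), array([117.4, 159.8]), 87.1)
plane [-0.0004 -0.0008  0.0498]
scene bar (array([535.6, 220.6]), array([12.5, 58.2]), 88.5) 0.07851931052915932
plate (array([536.2, 221.8]), array([116. , 165.1]), 87.3)
plane [ 0.0006 -0.0008  0.0488]
```

```bash
python3 -c "
from station import manip
print(manip.sign_off())"
```

```text
the job is handed in; nothing more can be done
None
```

The job is handed in, though the hand-in call returned no verdict: all three heels are clamped with the face plate pushed back about 3 mm by camera depth, the lid sits level on the tin, and the glue pot was still standing in the last view that showed it.

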